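# Put four lab vessels back on their own instruments

### The job

Every vessel on this lab bench stands on the wrong instrument: sort them out so that the tall round bottle ends on the magnetic stirrer (round top plate), the steel weighing cup on the balance (square steel pan), the tube rack on the cold block (aluminium top with a grid of wells) and the square bottle on the shaker (black ribbed mat), each standing in the middle of its instrument's top. All the instruments are occupied, so use the empty white paper pad as a free spot on the way. Keep every vessel upright and set it down gently.

Things in the scene. Friction and masses are not known exactly. Their poses are not given: they have to be found in the camera images.
- bottle_c (a point): tall round white plastic bottle, standing: body 56 mm diameter up to 74 mm, then a shoulder and a white cap 44 mm wide; 103 mm high in all, about 0.2 kg. Grasp the body. The point is on its axis, 51.5 mm above its underside; z up.
- cup_c (a point): open cylindrical steel weighing cup, 52 mm outside diameter, 60 mm high, wall 2 mm, about 0.1 kg. Grasp it across the outside. The point is on its axis, half-way up (30 mm above its underside); z up.
- rack_c (a point): grey tube rack, an oblong block 56 mm (its x) by 96 mm (its y) by 44 mm high, with white tube caps standing 10 mm above its top; about 0.2 kg. Grasp it across the 56 mm. The point is at the centre of the block, 22 mm above its underside; z up.
- square_c (a point): square clear glass bottle with a paper label: body 52 mm by 52 mm (sides along its x and y), 56 mm high, with a short neck and a black round cap 36 mm wide above; 80 mm high in all, about 0.25 kg. Grasp the body. The point is on its axis, 40 mm above its underside; z up.
- stirrer_top (a point): magnetic stirrer, fixed: white square housing 120 by 120 mm with a black knob on its front and a round white top plate 108 mm in diameter; the point is the centre of the top plate's upper face, 45 mm above the bench; x and y along the housing's sides, z up.
- balance_top (a point): balance, fixed: white housing 130 by 110 mm with a small dark display at its front and a square steel pan 100 by 100 mm; the point is the centre of the pan's upper face, 45 mm above the bench; x and y along the pan's sides, z up. The pan does not move.
- coldblock_top (a point): cold block, fixed: grey base 120 by 120 mm with a flat aluminium top 110 by 110 mm showing a 6 by 6 grid of dark wells (flat to stand things on); the point is the centre of the upper face, 45 mm above the bench; x and y along its sides, z up.
- shaker_top (a point): shaker, switched off, fixed: grey base carrying an aluminium tray 120 by 120 mm with a flat black ribbed rubber mat 104 by 104 mm; the point is the centre of the mat's upper face, 45 mm above the bench; x and y along its sides, z up.
- pad_top (a point): the free spot: an empty white paper pad 120 by 120 mm, 3 mm thick, fixed flat on the bench; the point is the centre of its upper face; x and y along its sides, z up.

How it is judged:
By the outcome, as a careful person would: the job done as asked, in the order asked, and still so for the second after the job is handed in, with the robot touching nothing.
It also fails if it takes over 141 s, if anything falls off the work surface, if the arm or the gripper's body presses on something with over 40 N, if the wrist force passes 120 N, or if a joint passes its speed limit or range.

### The arm

A 6-joint arm with a two-finger parallel gripper is mounted at the origin on the work surface. World frame = base frame: x ahead of the robot, y to its left, z up, the work surface at z = 0. Lengths are in m, angles in rad, forces in N, time in s.
With the tool pointing down it reaches from about 0.35 to 0.775 m from the base axis. Payload 7.3 kg.
Tool frame: the origin (TCP) lies at the very end of the fingers, on their centre line; the grasp point (between the pads) lies 19 mm behind it; x points along the fingers, y is the direction in which the jaws open and shut, and the axes are right-handed (so a half turn about x gives the same grasp; the last joint's range is limited). The gripper opens to 92 mm and grips with 3 to 60 N. Pads are 19 mm wide; open, the fingers measure 130 mm over their backs; the gripper's body (75 mm by 190 mm) begins 47 mm behind the grasp point.
Start: joints at [1.061, 0.342, 1.524, -0, 1.275, -0.146], TCP at [0.187, 0.491, 0.227] pointing down, gripper open.
Joint ranges: [-2.53, 2.53], [-0.77, 2.02], [0.04, 2.7], [-1, 4.14], [0.28, 2.66], [-3.11, 3.11]. Speed limits (rad/s): [2.57, 2.57, 3.14, 3.14, 3.14, 3.14].

### API

Orientations are given as [roll, pitch, yaw] about the fixed x, y, z axes, in that order (R = Rz(yaw) Ry(pitch) Rx(roll)).
In Python, from cell import robot gives the robot as it stands.
- The arm moves only by the tool play_rows, never from a script. Its argument "moves" is a list that holds one entry, the list of rows, each a list of 5 numbers: the shift along the tool's x, y, z in m, then the turn about the tool's x in degrees, then the opening, from -1 (shut) to 1 (fully open), so that 0 is half open. A call has exactly 10 rows; each row shifts and turns the pose as measured when the row begins, along the tool's axes as they then stand; what a row does not reach is not made up. A row lasts 1/10 s, in which the tool goes at most 50 mm and 8.59 degrees, less where a joint would pass 70% of its speed; a pose out of reach is approached as far as the arm can. A call with a gripper value outside its range is refused whole. The fingers move at their own pace and stop on an object; "grip_force" is the grip in N (left out, the last holds). Time passes only in rows, so rows that do not move let the fingers close, or fill a call up. It gives the time, the measured TCP pose, the force and the opening at its end, in the units of the state.
- robot.observe(): the state, without advancing time (a new reading comes with each control period).
- robot.read_camera(name): name is "scene" or "top"; returns the picture (420x560x3 uint8, red, green, blue); there is no depth.
- robot.get_calibration(name): a dict with "mtx" (3x3 intrinsics, pixels), "k1" (the pictures are not rectified: a ray, as slopes to the right and down, at radius r is drawn at 1 + k1 r^2 times it, then the intrinsics apply), "view" (4x4, takes a point from world to camera coordinates). Camera axes: x right, y up, looking along -z (the intrinsics and any distortion apply to the point x, -y, -z); pixel columns grow to the right and rows downward; lengths in m; the calibration is good to about 2 mm. A picture is of the moment at which its call begins. get_calibration takes no time and is no camera call.
- robot.hand_in(): hands the job in, once; it reports no verdict.
Trained networks look in the newest picture that a camera, given by its name, has taken for a name from the list of things; names that differ only in an ending like _2 or _b are one class to them, and where a whole thing is asked for, a point or a joint stands for the part that bears it (a point fixed in the world has none). Each returns a list of dicts, best first, with "score" (0 to 1); they miss things now and then, are a little off and sometimes report something else, mostly with a low value. They report only what shows in the picture. A call takes as long as a camera call.
- robot.spot_in(camera, label): "point" ([column, row] in pixels, amid what is visible of it).
The state is a dict: "time": time; "qpos": joint angles; "qvel": joint speeds; "joint_efforts": joint torques, N m; "tool_pos": TCP position; "tool_rot": TCP orientation; "contact_force": force on the tool from outside, world axes, zero at the start; "torque": the same for the moment, N m; "opening": finger opening in m.
Only numpy, scipy, OpenCV 4.12 (cv2) and the standard library are available. Lean on these libraries where they do the work, as an engineer would, in place of code of your own. Each camera call takes 0.05 s, during which the arm holds its last target.

## Working session

There is one attempt and no reset: what is moved stays moved. The work goes in short steps, Python scripts to look and compute and a tool call to move; the robot and the scene stay as the last step left them, time stands still between calls to the robot, and variables do not carry over. Pictures are saved under pics/ and viewed, and the job is handed in when it is done.

Besides the shell and the picture viewer there is one more tool, called by a JSON object that holds its "method" and its "body". play_rows: Moves the arm, as the interface text tells. Its arguments: {"type":"object","properties":{"moves":{"type":"array"},"grip_force":{"type":"number"}},"required":["moves"]}

```bash
ls; mkdir -p pics; python3 - <<'E'
from cell import robot
import cv2
for c in ["scene","top"]:
    im=robot.read_camera(c); cv2.imwrite(f"pics/{c}0.png",cv2.cvtColor(im,cv2.COLOR_RGB2BGR))
    k=robot.get_calibration(c); print(c,k)
    for n in ["bottle_c","cup_c","rack_c","square_c","stirrer_top","balance_top","coldblock_top","shaker_top","pad_top"]:
        print(n,[(d["point"],round(d["score"],2)) for d in robot.spot_in(c,n)[:2]])
print(robot.observe())
E
```

```text
pics
scene {'mtx': array([[507.83814107,   0.        , 280.38445311],
       [  0.        , 507.83814107, 205.02369247],
       [  0.        ,   0.        ,   1.        ]]), 'k1': -0.01452476425225846, 'view': array([[-0.69950072,  0.71446286, -0.01554251,  0.37789318],
       [-0.57075408, -0.54544924,  0.61377921,  0.27400935],
       [ 0.4300448 ,  0.43820994,  0.78932472, -1.31856661],
       [ 0.        ,  0.        ,  0.        ,  1.        ]])}
bottle_c [([219.0, 109.3], 0.98)]
cup_c [([439.2, 267.0], 0.56)]
rack_c [([189.1, 199.3], 0.97)]
square_c [([307.5, 177.9], 0.76)]
stirrer_top [([305.3, 201.3], 0.84)]
balance_top [([190.1, 220.8], 0.85)]
coldblock_top [([428.3, 290.7], 0.93)]
shaker_top [([218.9, 133.3], 0.73), ([306.1, 202.4], 0.32)]
pad_top [([312.9, 295.9], 0.83)]
top {'mtx': array([[516.72703223,   0.        , 279.97197301],
       [  0.        , 516.72703223, 216.73442917],
       [  0.        ,   0.        ,   1.        ]]), 'k1': -0.1991976214525685, 'view': array([[ 0.00158408, -0.99996831,  0.00780193, -0.00923015],
       [ 0.99735638,  0.00214664,  0.0726336
[... 398 characters left out ...]
[395.3, 246.8], 0.87)]
pad_top [([208.1, 183.1], 0.86)]
{'time': 1.0, 'qpos': array([ 1.06096640e+00,  3.41991229e-01,  1.52409195e+00,  1.07744990e-05,
        1.27540999e+00, -1.46015648e-01]), 'qvel': array([ 0.00054801,  0.00119101, -0.00053335, -0.00028854, -0.00143208,
        0.00046465]), 'joint_efforts': array([-2.00484603e-03, -4.31149971e+01, -2.44472373e+01,  7.14944280e-02,
        4.83698049e-02, -1.92505587e-05]), 'tool_pos': array([0.1868104 , 0.49066067, 0.22674788]), 'tool_rot': array([1.52802327, 1.57069631, 1.16420586]), 'contact_force': array([-0.26917166,  0.25582322, -0.89991026]), 'torque': array([ 0.04910878, -0.0304351 ,  0.07772522]), 'opening': 0.0915325922405996}
```

View pics/scene0.png

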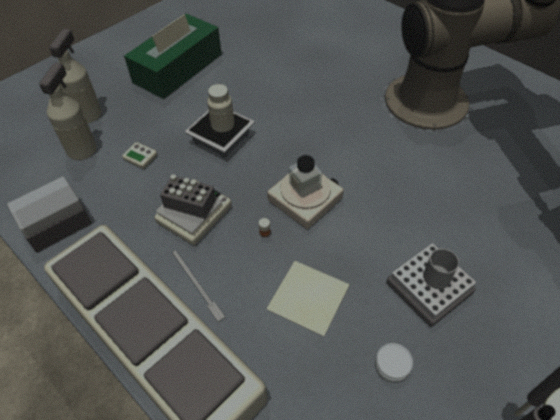

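View pics/top0.png

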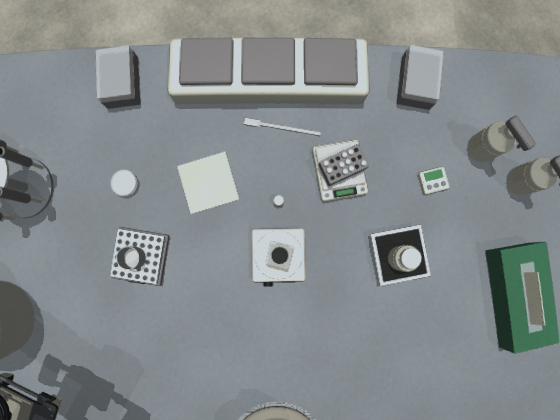

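The pictures show: square bottle on the stirrer (top ~279,256), rack on the balance (~343,163), cup on the cold block (~131,258) and bottle on the shaker (~404,258). The pad is empty at ~208,183. I'll measure more closely.

```bash
cat > h.py <<'E'
import numpy as np, cv2
from cell import robot
def cal(c):
    k=robot.get_calibration(c); return k["mtx"],np.array([k["k1"],0,0,0]),k["view"]
def ray(c,px):
    M,d,V=cal(c); u=cv2.undistortPoints(np.array(px,float).reshape(-1,1,2),M,d)[:,0]
    dc=np.c_[u[:,0],-u[:,1],-np.ones(len(u))]; R=V[:3,:3]; return -R.T@V[:3,3], dc@R
def onz(c,px,z):
    o,d=ray(c,px); return o+d*((z-o[2])/d[:,2])[:,None]
def proj(c,P):
    M,d,V=cal(c); P=np.atleast_2d(P); C=P@V[:3,:3].T+V[:3,3]; C=C*[1,-1,-1]
    return cv2.projectPoints(C,np.zeros(3),np.zeros(3),M,d)[0][:,0]
def box(cx,cy,yaw,sx,sy,z):
    c,s=np.cos(yaw),np.sin(yaw); q=np.array([[1,1],[-1,1],[-1,-1],[1,-1]])*[sx/2,sy/2]
    return np.c_[cx+q[:,0]*c-q[:,1]*s, cy+q[:,0]*s+q[:,1]*c, np.full(4,z)]
def circ(cx,cy,r,z,n=40):
    a=np.linspace(0,2*np.pi,n,endpoint=False); return np.c_[cx+r*np.cos(a),cy+r*np.sin(a),np.full(n,z)]
def load(f): return cv2.imread(f)
def crop(c,f,cen,half,S,polys=[]):
    im=load(f); x0,y0=int(cen[0])-half,int(cen[1])-half
    A=np.array([[S,0,-S*x0+(S-1)/2],[0,S,-S*y0+(S-1)/2]],float)
    o=cv2.warpAffine(im,A,(2*half*S,2*half*S),flags=cv2.INTER_CUBIC)
    for P,col in polys:
        p=(proj(c,P)-[x0,y0]+0.5)*S
        cv2.polylines(o,[np.round(p).astype(int)],True,col,1)
    for t in range(0,2*half,10):
        cv2.putText(o,str(x0+t),(t*S,8),0,.3,(0,0,255),1); cv2.putText(o,str(y0+t),(0,t*S+8),0,.3,(0,0,255),1)
    return o
E
python3 - <<'E'
from h import *
t="top"
for n,p,z in [("stirrer",[279,257],.045),("balance",[339,175],.045),("cold",[139,256],.045),("shaker",[399,255],.045),("pad",[208,183],.003)]:
    print(n,onz(t,[p],z)[0].round(3))
print(proj(t,[[.5,0,.045],[.5,.1,.045]]))
A=[crop(t,"pics/top0.png",p,33,4) for p in ([279,257],[339,172],[139,256],[399,255],[208,183])]
B=np.vstack([np.hstack(A[:3]),np.hstack(A[3:]+[0*A[0]])]); cv2.imwrite("pics/c1.png",B); print(B.shape)
E
```

```text
stirrer [ 0.455 -0.006  0.045]
balance [ 0.641 -0.142  0.045]
cold [0.455 0.312 0.045]
shaker [ 0.459 -0.278  0.045]
pad [0.628 0.161 0.003]
[[276.36924683 236.87572605]
 [231.87227995 236.7588259 ]]
(528, 792, 3)
```

View pics/c1.png

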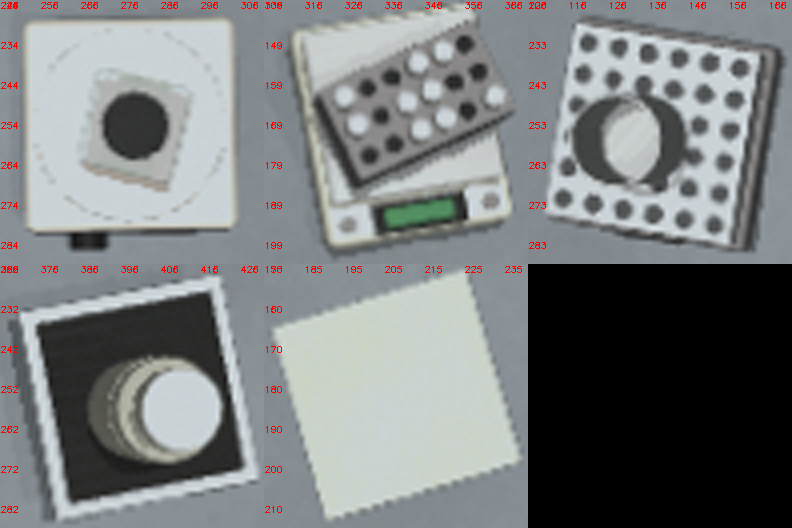

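```bash
cat > fit1.py <<'E'
from h import *
from scipy.optimize import least_squares
t="top"
def full(off,x0y0,pts): return (np.array(pts,float)-off)/4+x0y0-0.5
D={ # name: corners px (TL,TR,BR,BL), size along (image-horizontal=worldy, image-vertical=worldx), z
"stirrer":(full((0,0),(246,224),[(26,18),(236,18),(236,230),(24,229)]),.12,.12,.038),
"cold":(full((528,0),(106,223),[(578,22),(765,52),(735,248),(547,212)]),.11,.11,.045),
"shaker":(full((0,264),(366,222),[(37,323),(212,290),(244,466),(68,503)]),.104,.104,.045),
"tray":(full((0,264),(366,222),[(20,312),(220,277),(257,480),(57,520)]),.12,.12,.044),
"pad":(full((264,264),(175,150),[(272,330),(466,268),(521,461),(328,521)]),.12,.12,.003),
"racktop":(full((264,0),(306,139),[(316,100),(479,20),(514,110),(358,188)]),.096,.056,.089),
"balhouse":(full((264,0),(306,139),[(293,30),(473,5),(513,210),(332,249)]),.11,.13,.038),
}
for n,(px,sh,sv,z) in D.items():
    W=onz(t,px,z)[:,:2]; c0=W.mean(0)
    def f(p):
        b=box(p[0],p[1],p[2],sv,sh,z)[[0,3,2,1],:2] # TL=+x+y ,TR=+x-y, BR, BL
        return (b-W).ravel()
    e=W[0]-W[3]; s=least_squares(f,[c0[0],c0[1],np.arctan2(e[1],e[0])])
    print(n,s.x[:2].round(4),"yaw",round(np.degrees(s.x[2]),1),"res mm",(s.fun.reshape(4,2)*1000).round(1).tolist())
E
python3 fit1.py
```

```text
stirrer [ 0.4607 -0.0041] yaw -0.1 res mm [[0.6, 0.7], [0.1, -0.6], [-0.3, -0.4], [-0.5, 0.3]]
cold [0.4555 0.3159] yaw -8.8 res mm [[-0.4, -0.7], [-0.7, 0.4], [1.5, 1.0], [-0.4, -0.7]]
shaker [ 0.4603 -0.2824] yaw 10.3 res mm [[0.7, 0.6], [0.5, 0.4], [-1.3, -0.4], [0.1, -0.7]]
tray [ 0.4593 -0.2818] yaw 10.0 res mm [[0.2, 0.9], [1.1, -0.6], [-0.9, -0.9], [-0.4, 0.6]]
pad [0.6297 0.1621] yaw 17.2 res mm [[0.9, 0.2], [-0.4, 0.7], [-0.2, -1.1], [-0.3, 0.3]]
racktop [ 0.6573 -0.1476] yaw 25.8 res mm [[2.4, -0.3], [-1.4, 4.0], [-1.6, -1.7], [0.5, -2.0]]
balhouse [ 0.6554 -0.1461] yaw 10.1 res mm [[0.7, 2.6], [4.3, -1.2], [-4.3, -2.7], [-0.7, 1.3]]
```

```bash
cat > ov.py <<'E'
from h import *
t="top"
def full(off,x0y0,pts): return (np.array(pts,float)-off)/4+x0y0-0.5
m=onz(t,full((264,0),(306,139),[(330,203),(500,177)]),.045); print("pan front",m.round(4))
bot=onz(t,full((0,264),(366,222),[(182,410)]),.148)[0]; sq=onz(t,full((0,0),(246,224),[(135,126)]),.125)[0]
cup=onz(t,full((528,0),(106,223),[(624,142)]),.105)[0]; print(bot.round(4),sq.round(4),cup.round(4))
E
cat > ov2.py <<'E'
from h import *
import sys
R=np.radians; r=(0,0,255); g=(0,255,0); b=(255,0,0); y=(0,255,255)
P=dict(bot=(.457,-.283),sq=(.461,-.006,-13),cup=(.455,.318),rack=(.6573,-.1476,25.8),pan=(.664,-.146,10.1))
import json,os
if os.path.exists("P.json"): P.update(json.load(open("P.json")))
def polys(P):
    B,S,C,K,N=P["bot"],P["sq"],P["cup"],P["rack"],P["pan"]
    return {"bot":[(circ(*B,.028,.045),r),(circ(*B,.022,.148),g),(box(.4603,-.2824,R(10.2),.104,.104,.045),b)],
    "sq":[(box(S[0],S[1],R(S[2]),.052,.052,.045),r),(box(S[0],S[1],R(S[2]),.052,.052,.101),r),(circ(S[0],S[1],.018,.125),g),(circ(.4607,-.0041,.054,.045),b)],
    "cup":[(circ(*C,.026,.045),r),(circ(*C,.026,.105),g),(box(.4555,.3159,R(-8.8),.11,.11,.045),b)],
    "rack":[(box(K[0],K[1],R(K[2]),.056,.096,.045),r),(box(K[0],K[1],R(K[2]),.056,.096,.089),g),(box(N[0],N[1],R(N[2]),.1,.1,.045),b)],
    "pad":[(box(.6297,.1621,R(17.2),.12,.12,.003),b)]}
def draw(c,f,out,P=P):
    A=[]
    for k,v in polys(P).items():
        cen=proj(c,np.vstack([q for q,_ in v])).mean(0); A.append(crop(c,f,cen,33 if c=="top" else 44,4 if c=="top" else 3,v))
    B=np.vstack([np.hstack(A[:3]),np.hstack(A[3:]+[0*A[0]])]); cv2.imwrite(out,B)
if __name__=="__main__":
    draw("top","pics/top0.png",f"pics/ot{sys.argv[1]}.png"); draw("scene","pics/scene0.png",f"pics/os{sys.argv[1]}.png")
E
python3 ov.py; python3 ov2.py 1
```

```text
pan front [[ 0.608  -0.1031  0.045 ]
 [ 0.6234 -0.2005  0.045 ]]
[ 0.4527 -0.279   0.148 ] [ 0.4595 -0.006   0.125 ] [0.451  0.3169 0.105 ]
```

View pics/ot1.png

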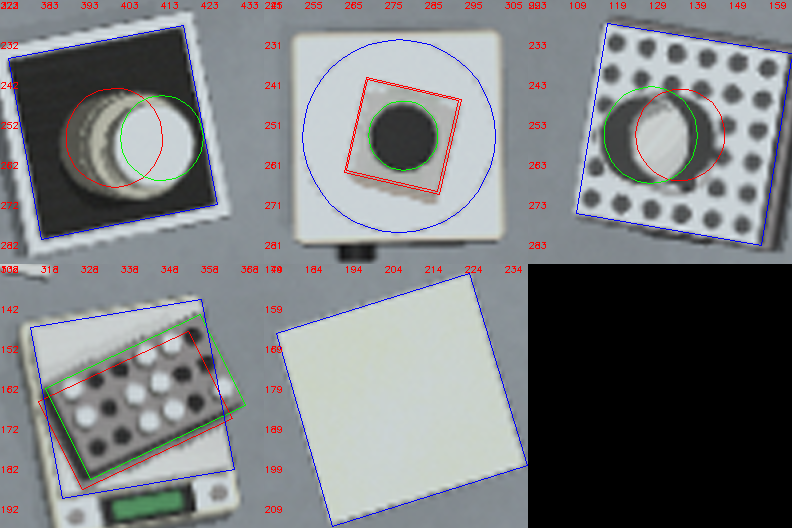

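View pics/os1.png

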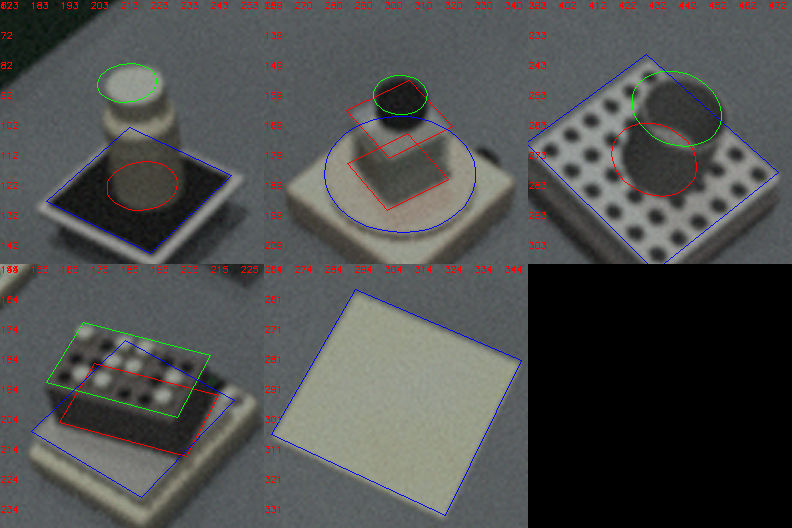

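```bash
cat > P.json <<'E'
{"bot":[0.453,-0.279],"sq":[0.460,-0.005,-13],"cup":[0.452,0.319],"rack":[0.657,-0.147,25.8]}
E
cat > big.py <<'E'
from ov2 import *
def big(keys,out):
    A=[]
    for k in keys:
        for c in ("top","scene"):
            v=polys(P)[k]; cen=proj(c,np.vstack([q for q,_ in v])).mean(0)
            for vv in ([],v):
                A.append(cv2.convertScaleAbs(crop(c,f"pics/{c}0.png",cen,33,6 if 0 else 6,vv) ,alpha=1.0 if c=="top" else 1.5))
    n=len(A)//2
    B=np.vstack([np.hstack(A[:2]),np.hstack(A[2:4])]); B=B[:, :]; cv2.imwrite(out,B)
import sys
for k in sys.argv[2:]: big([k],f"pics/big_{k}{sys.argv[1]}.png")
E
python3 big.py 1 rack cup sq bot
```

```text
(no output)
```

View pics/big_rack1.png

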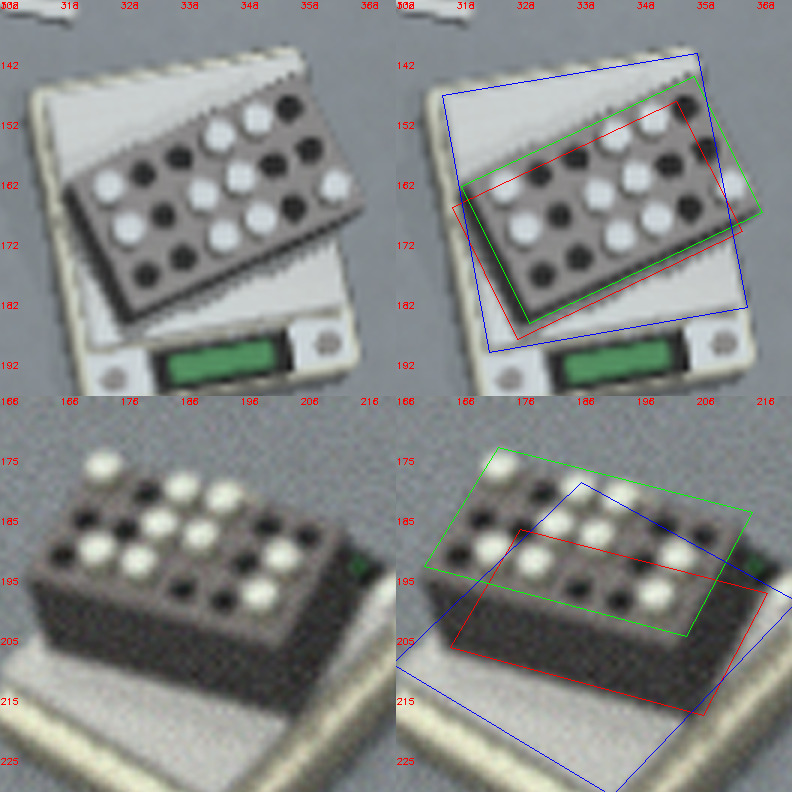

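View pics/big_cup1.png

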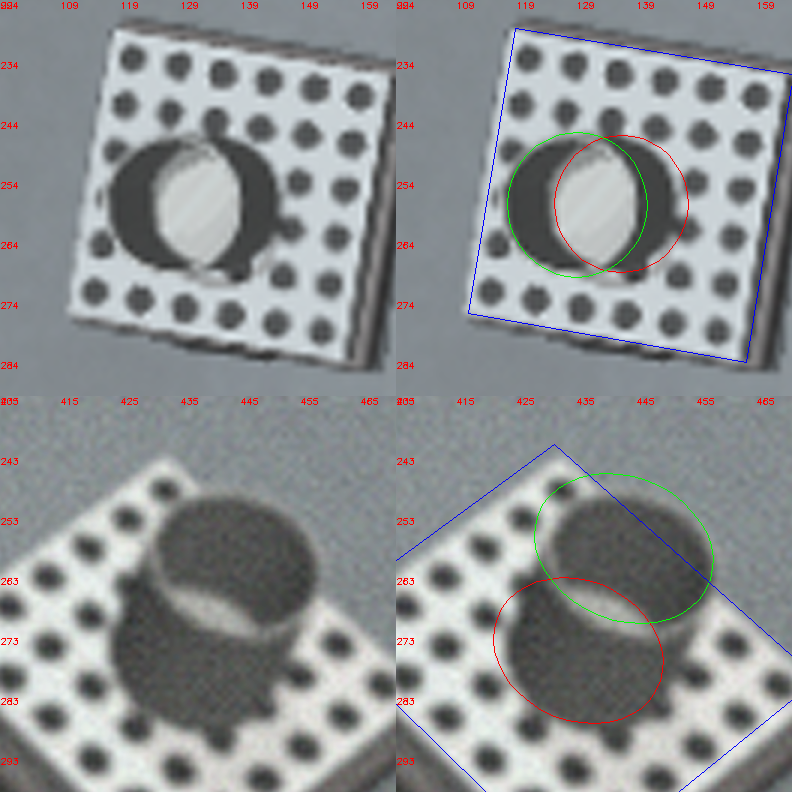

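View pics/big_sq1.png

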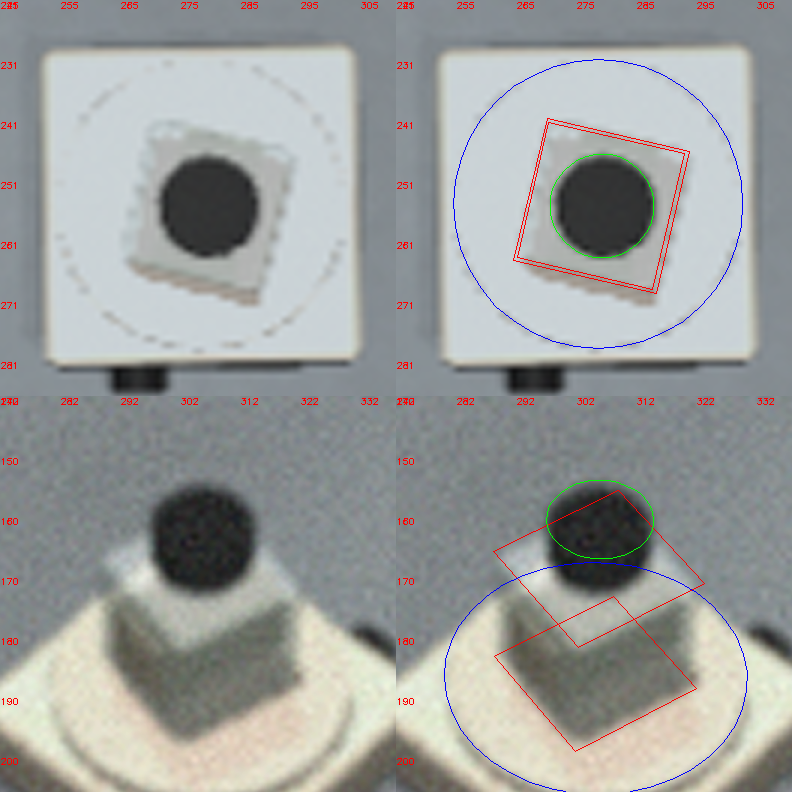

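View pics/big_bot1.png

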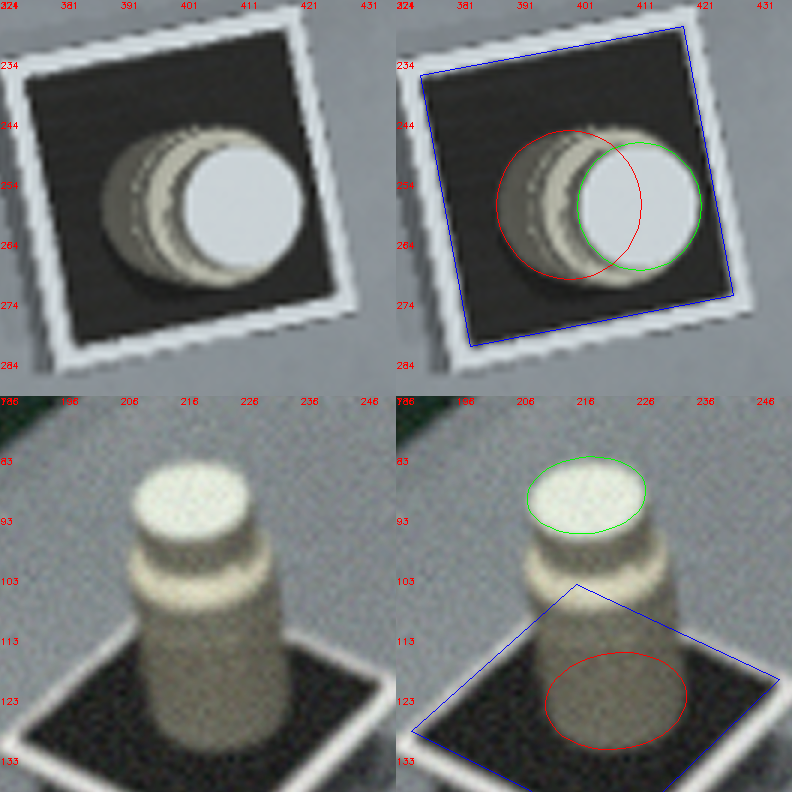

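```bash
cat > plan.py <<'E'
from h import *
from scipy.spatial.transform import Rotation as Ro
import sys
def st():
    o=robot.observe(); R=Ro.from_euler("xyz",o["tool_rot"]).as_matrix(); return o,R
def plan(x=None,y=None,z=None,phi=None):
    o,R=st(); p=o["tool_pos"]; a=np.degrees(np.arctan2(R[1,1],R[0,1]))
    tilt=np.degrees(np.arccos(-R[2,0]))
    print("t",round(o["time"],2),"p",p.round(4),"jaw",round(a,2),"tilt",round(tilt,2),"F",o["contact_force"].round(1),"open",round(o["opening"],4),"q",o["qpos"].round(2))
    tgt=np.array([p[i] if v is None else v for i,v in enumerate((x,y,z))])
    turn=0
    if phi is not None: turn=-((phi-a+90)%180-90)
    # shifts if turn done after / before translation
    print("turn",round(turn,1),"| shift (now axes)",(R.T@(tgt-p)*1000).round(1),"| shift after turn",((R@Ro.from_euler("x",turn,degrees=True).as_matrix()).T@(tgt-p)*1000).round(1))
if __name__=="__main__":
    plan(*[None if a=="-" else float(a) for a in sys.argv[1:]])
E
cat > P.json <<'E'
{"bot":[0.453,-0.279],"sq":[0.4595,-0.0055,-13],"cup":[0.452,0.3205],"rack":[0.660,-0.1475,25.8],"pan":[0.664,-0.145,10.1]}
E
python3 big.py 2 rack; python3 plan.py .4595 -.0055 .227 -13;python3 plan.py .4595 -.0055 .227 77
```

```text
t 1.0 p [0.1868 0.4907 0.2267] jaw 69.15 tilt 0.01 F [-0.3  0.3 -0.9] open 0.0915 q [ 1.06  0.34  1.52  0.    1.28 -0.15]
turn 82.2 | shift (now axes) [-3.000e-01 -3.666e+02  4.314e+02] | shift after turn [-3.000e-01  3.773e+02  4.221e+02]
t 1.0 p [0.1868 0.4907 0.2267] jaw 69.15 tilt 0.01 F [-0.3  0.3 -0.9] open 0.0915 q [ 1.06  0.34  1.52  0.    1.28 -0.15]
turn -7.8 | shift (now axes) [-3.000e-01 -3.666e+02  4.314e+02] | shift after turn [-3.000e-01 -4.221e+02  3.773e+02]
```

View pics/big_rack2.png

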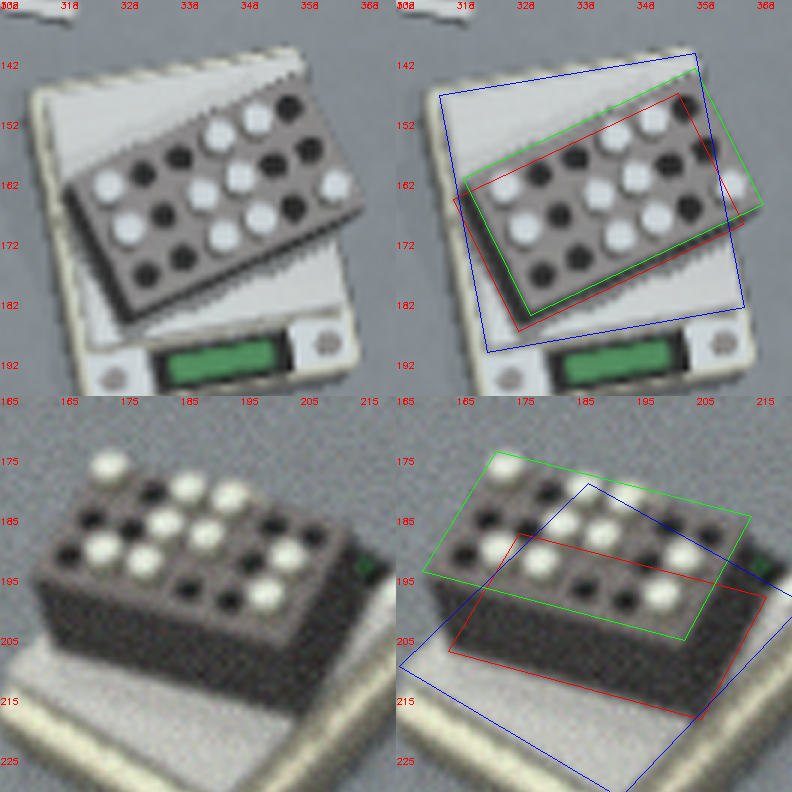

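{"method": "play_rows", "body": {"moves": [[[0,-0.03,0.036,0,1],[0,-0.031,0.036,0,1],[0,-0.031,0.036,0,1],[0,-0.031,0.036,0,1],[0,-0.031,0.036,0,1],[0,-0.031,0.036,0,1],[0,-0.031,0.036,0,1],[0,-0.031,0.036,0,1],[0,-0.031,0.036,0,1],[0,-0.031,0.036,0,1]]], "grip_force": 20}}

```text
time: 2.0
tool_pos: [0.4202, 0.0644, 0.2272]
tool_rot: [0.925, 1.563, 0.573]
contact_force: [0.5, 1.4, 0.1]
opening: 0.0917
```

```bash
python3 plan.py .4595 -.0055 .065 77
```

```text
t 2.0 p [0.4202 0.0644 0.2272] jaw 69.82 tilt 0.43 F [0.5 1.4 0.1] open 0.0917 q [-0.03  0.15  1.78  0.    1.2  -1.25]
turn -7.2 | shift (now axes) [162.2 -53.   60.2] | shift after turn [162.2 -60.1  53.1]
```

{"method": "play_rows", "body": {"moves": [[[0,-0.026,0.03,0,1],[0,-0.026,0.03,0,1],[0,0,0,-3.6,1],[0,0,0,-3.6,1],[0.02,0,0,0,1],[0.02,0,0,0,1],[0.01,0,0,0,1],[0,0,0,0,1],[0,0,0,0,1],[0,0,0,0,1]]]}}

```text
time: 3.0
tool_pos: [0.4646, -0.0162, 0.1777]
tool_rot: [0.373, 1.558, 0.14]
contact_force: [-0.5, -0.8, -0.3]
opening: 0.0918
```

```bash
python3 plan.py .4595 -.0055 .065 77; python3 - <<'E'
from h import *
for c in("top","scene"): cv2.imwrite(f"pics/{c}1.png",robot.read_camera(c)[...,::-1])
print(proj("top",robot.observe()["tool_pos"]),proj("scene",robot.observe()["tool_pos"]))
A=[crop(c,f"pics/{c}1.png",p,44,4) for c,p in (("top",[279,250]),("scene",[306,165]))]; cv2.imwrite("pics/g1.png",np.hstack(A))
E
```

```text
t 3.0 p [ 0.4646 -0.0162  0.1777] jaw 76.68 tilt 0.73 F [-0.5 -0.8 -0.3] open 0.0918 q [-0.2   0.28  1.77  0.    1.09 -1.54]
turn -0.3 | shift (now axes) [112.6   8.7  -8.8] | shift after turn [112.6   8.8  -8.7]
[[284.56020706 252.41859483]] [[300.21915749 139.73532813]]
```

View pics/g1.png

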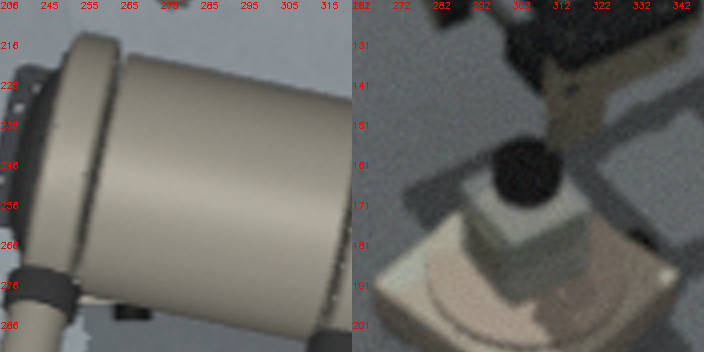

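{"method": "play_rows", "body": {"moves": [[[0,0.009,-0.009,-0.3,1],[0,0,0,0,1],[0,0,0,0,1],[0.02,0,0,0,1],[0.02,0,0,0,1],[0.02,0,0,0,1],[0.02,0,0,0,1],[0,0,0,0,1],[0,0,0,0,1],[0,0,0,0,1]]]}}

```text
time: 4.1
tool_pos: [0.4612, -0.0039, 0.0993]
tool_rot: [0.233, 1.549, 0.008]
contact_force: [0.5, 0.5, 1.0]
opening: 0.0921
```

```bash
python3 plan.py .4595 -.0055 .065 77
```

```text
t 4.1 p [ 0.4612 -0.0039  0.0993] jaw 77.12 tilt 1.22 F [0.5 0.5 1. ] open 0.0921 q [-0.18  0.37  1.89  0.01  0.86 -1.53]
turn 0.1 | shift (now axes) [34.2 -2.1 -2. ] | shift after turn [34.2 -2.1 -2. ]
```

{"method": "play_rows", "body": {"moves": [[[0.005,-0.002,-0.002,0,1],[0.005,0,0,0,1],[0.005,0,0,0,1],[0.005,0,0,0,1],[0.005,0,0,0,1],[0.005,0,0,0,1],[0.002,0,0,0,1],[0,0,0,0,1],[0,0,0,0,1],[0,0,0,0,1]]]}}

```text
time: 5.1
tool_pos: [0.4608, -0.0058, 0.0665]
tool_rot: [0.201, 1.545, -0.023]
contact_force: [-0.1, 0.3, 0.4]
opening: 0.0918
```

```bash
cat >> plan.py <<'E'
o,R=st(); print("tool x dir (deg)",np.degrees(R[:2,0]).round(2))
E
python3 plan.py .4595 -.0055 .065 77
```

```text
t 5.1 p [ 0.4608 -0.0058  0.0665] jaw 77.13 tilt 1.46 F [-0.1  0.3  0.4] open 0.0918 q [-0.18  0.42  1.92  0.01  0.77 -1.53]
turn 0.1 | shift (now axes) [ 1.4 -0.  -1.4] | shift after turn [ 1.4 -0.  -1.4]
tool x dir (deg) [ 1.46 -0.03]
```

{"method": "play_rows", "body": {"moves": [[[0,0,0,0,-1],[0,0,0,0,-1],[0,0,0,0,-1],[0,0,0,0,-1],[0,0,0,0,-1],[0,0,0,0,-1],[0,0,0,0,-1],[0,0,0,0,-1],[0,0,0,0,-1],[0,0,0,0,-1]]], "grip_force": 25}}

```text
time: 6.1
tool_pos: [0.4612, -0.0059, 0.0671]
tool_rot: [0.194, 1.544, -0.031]
contact_force: [0.2, -0.2, -0.5]
opening: 0.0518
```

```bash
python3 plan.py .6297 .1621 .18 77
```

```text
t 6.1 p [ 0.4612 -0.0059  0.0671] jaw 77.13 tilt 1.53 F [ 0.2 -0.2 -0.5] open 0.0518 q [-0.18  0.42  1.92  0.01  0.77 -1.53]
turn 0.1 | shift (now axes) [-108.5  201.9  129.8] | shift after turn [-108.5  202.2  129.3]
tool x dir (deg) [ 1.53 -0.05]
```

{"method": "play_rows", "body": {"moves": [[[-0.005,0,0,0,-1],[-0.01,0,0,0,-1],[-0.015,0,0,0,-1],[-0.02,0,0,0,-1],[-0.02,0,0,0,-1],[-0.01,0,0,0,-1],[0,0,0,0,-1],[0,0,0,0,-1],[0,0,0,0,-1],[0,0,0,0,-1]]]}}

```text
time: 7.1
tool_pos: [0.4571, -0.0054, 0.1523]
tool_rot: [0.214, 1.547, -0.011]
contact_force: [0.0, -0.2, -1.4]
opening: 0.052
```

```bash
python3 plan.py .6297 .1621 .15 77
```

```text
t 7.1 p [ 0.4571 -0.0054  0.1523] jaw 77.14 tilt 1.36 F [ 0.  -0.2 -1.4] open 0.052 q [-0.18  0.29  1.83  0.    1.   -1.53]
turn 0.1 | shift (now axes) [  6.4 201.7 130.9] | shift after turn [  6.4 202.  130.4]
tool x dir (deg) [ 1.36 -0.02]
```

{"method": "play_rows", "body": {"moves": [[[0,0.02,0.013,0,-1],[0,0.03,0.02,0,-1],[0,0.03,0.02,0,-1],[0,0.03,0.02,0,-1],[0,0.03,0.02,0,-1],[0,0.025,0.016,0,-1],[0,0.015,0.01,0,-1],[0,0.005,0.003,0,-1],[0,0,0,0,-1],[0,0,0,0,-1]]]}}

```text
time: 8.1
tool_pos: [0.6183, 0.1527, 0.1457]
tool_rot: [-0.036, 1.564, -0.263]
contact_force: [-0.9, -0.2, -2.5]
opening: 0.0519
```

```bash
python3 plan.py .6297 .1621 .025 77
```

```text
t 8.1 p [0.6183 0.1527 0.1457] jaw 77.01 tilt 0.39 F [-0.9 -0.2 -2.5] open 0.0519 q [ 0.12  0.61  1.31 -0.    1.21 -1.22]
turn 0.0 | shift (now axes) [120.8  11.7   8.1] | shift after turn [120.8  11.7   8.1]
tool x dir (deg) [ 0.38 -0.1 ]
```

{"method": "play_rows", "body": {"moves": [[[0.01,0.012,0.008,0,-1],[0.02,0,0,0,-1],[0.02,0,0,0,-1],[0.02,0,0,0,-1],[0.015,0,0,0,-1],[0.01,0,0,0,-1],[0.004,0,0,0,-1],[0,0,0,0,-1],[0,0,0,0,-1],[0,0,0,0,-1]]]}}

```text
time: 9.1
tool_pos: [0.6268, 0.1551, 0.0473]
tool_rot: [-0.171, 1.563, -0.405]
contact_force: [0.1, -0.3, -2.2]
opening: 0.0521
```

```bash
python3 plan.py .6297 .1621 .025 77
```

```text
t 9.1 p [0.6268 0.1551 0.0473] jaw 76.59 tilt 0.47 F [ 0.1 -0.3 -2.2] open 0.0521 q [ 0.13  0.73  1.38 -0.    1.02 -1.21]
turn -0.4 | shift (now axes) [22.3  7.5  1. ] | shift after turn [22.3  7.5  1.1]
tool x dir (deg) [ 0.43 -0.18]
```

{"method": "play_rows", "body": {"moves": [[[0.006,0.004,0,0,-1],[0.006,0.003,0,0,-1],[0.004,0,0,0,-1],[0.002,0,0,0,-1],[0.002,0,0,0,-1],[0.001,0,0,0,-1],[0.001,0,0,0,-1],[0,0,0,0,-1],[0,0,0,0,-1],[0,0,0,0,-1]]]}}

```text
time: 10.1
tool_pos: [0.6299, 0.163, 0.0259]
tool_rot: [-0.005, 1.559, -0.238]
contact_force: [-0.1, 0.7, -1.7]
opening: 0.0518
```

```bash
python3 plan.py .6297 .1621 .025 77
```

```text
t 10.1 p [0.6299 0.163  0.0259] jaw 76.62 tilt 0.65 F [-0.1  0.7 -1.7] open 0.0518 q [ 0.14  0.76  1.38 -0.01  0.99 -1.2 ]
turn -0.4 | shift (now axes) [ 0.9 -0.9 -0. ] | shift after turn [ 0.9 -0.9 -0. ]
tool x dir (deg) [ 0.64 -0.15]
```

{"method": "play_rows", "body": {"moves": [[[0.001,0,0,0,-1],[0.001,0,0,0,-1],[0,0,0,0,-1],[0,0,0,0,-0.5],[0,0,0,0,0.2],[0,0,0,0,0.4],[0,0,0,0,0.6],[0,0,0,0,0.8],[0,0,0,0,1],[0,0,0,0,1]]]}}

```text
time: 11.1
tool_pos: [0.6308, 0.1629, 0.0257]
tool_rot: [0.053, 1.557, -0.181]
contact_force: [0.7, 0.6, 0.3]
opening: 0.0894
```

```bash
python3 plan.py .453 -.279 .17 17
```

```text
t 11.1 p [0.6308 0.1629 0.0257] jaw 76.62 tilt 0.78 F [0.7 0.6 0.3] open 0.0894 q [ 0.14  0.76  1.38 -0.01  0.98 -1.2 ]
turn 59.6 | shift (now axes) [-145.6 -471.   -68.7] | shift after turn [-145.6 -297.5  371.6]
tool x dir (deg) [ 0.76 -0.14]
```

{"method": "play_rows", "body": {"moves": [[[-0.02,0,0,0,1],[-0.035,0,0,0,1],[-0.04,0,0,0,1],[-0.04,0,0,0,1],[-0.02,0,0,0,1],[0,-0.03,-0.004,0,1],[0,-0.045,-0.007,0,1],[0,-0.045,-0.007,0,1],[0,-0.045,-0.007,0,1],[0,-0.045,-0.007,0,1]]]}}

```text
time: 12.1
tool_pos: [0.5482, -0.0342, 0.1862]
tool_rot: [0.103, 1.554, -0.121]
contact_force: [0.9, -0.4, 0.7]
opening: 0.0919
```

```bash
python3 plan.py .453 -.279 .185 77
```

```text
t 12.1 p [ 0.5482 -0.0342  0.1862] jaw 77.17 tilt 0.95 F [ 0.9 -0.4  0.7] open 0.0919 q [-0.2   0.41  1.53  0.    1.18 -1.55]
turn 0.2 | shift (now axes) [ 1.000e-01 -2.599e+02 -3.850e+01] | shift after turn [ 1.00e-01 -2.60e+02 -3.77e+01]
tool x dir (deg) [ 0.94 -0.11]
```

{"method": "play_rows", "body": {"moves": [[[0,-0.045,-0.007,0,1],[0,-0.045,-0.007,0,1],[0,-0.045,-0.007,0,1],[0,-0.045,-0.007,0,1],[0,-0.03,-0.004,0,1],[0,-0.01,-0.001,0,1],[0,0,0,0,1],[0,0,0,0,1],[0,0,0,0,1],[0,0,0,0,1]]]}}

```text
time: 13.1
tool_pos: [0.4619, -0.2506, 0.1869]
tool_rot: [0.051, 1.551, -0.177]
contact_force: [-0.7, -0.2, 0.2]
opening: 0.092
```

```bash
python3 plan.py .453 -.279 .088 77
```

```text
t 13.1 p [ 0.4619 -0.2506  0.1869] jaw 76.97 tilt 1.14 F [-0.7 -0.2  0.2] open 0.092 q [-0.65  0.37  1.6   0.01  1.15 -2.  ]
turn -0.0 | shift (now axes) [ 98.8 -29.8  -4.3] | shift after turn [ 98.8 -29.8  -4.3]
tool x dir (deg) [ 1.13 -0.2 ]
```

{"method": "play_rows", "body": {"moves": [[[0,-0.015,-0.002,0,1],[0,-0.014,-0.002,0,1],[0,0,0,0,1],[0,0,0,0,1],[0.01,0,0,0,1],[0.01,0,0,0,1],[0.01,0,0,0,1],[0,0,0,0,1],[0,0,0,0,1],[0,0,0,0,1]]]}}

```text
time: 14.1
tool_pos: [0.4517, -0.2779, 0.1528]
tool_rot: [0.144, 1.553, -0.08]
contact_force: [-0.6, -0.4, 0.3]
opening: 0.0916
```

```bash
python3 plan.py .453 -.279 .09 77
```

```text
t 14.1 p [ 0.4517 -0.2779  0.1528] jaw 77.16 tilt 1.02 F [-0.6 -0.4  0.3] open 0.0916 q [-0.7   0.41  1.63  0.01  1.08 -2.05]
turn 0.2 | shift (now axes) [62.8 -0.9  0.4] | shift after turn [62.8 -0.9  0.4]
tool x dir (deg) [ 1.02 -0.08]
```

{"method": "play_rows", "body": {"moves": [[[0.01,-0.001,0,0,1],[0.015,0,0,0,1],[0.015,0,0,0,1],[0.01,0,0,0,1],[0.004,0,0,0,1],[0,0,0,0,1],[0,0,0,0,1],[0,0,0,0,1],[0,0,0,0,1],[0,0,0,0,1]]]}}

```text
time: 15.1
tool_pos: [0.4541, -0.2804, 0.098]
tool_rot: [-0.02, 1.548, -0.244]
contact_force: [0.1, -0.3, 0.2]
opening: 0.0919
```

```bash
python3 plan.py .453 -.279 .09 77; python3 - <<'E'
from h import *
for c in("top","scene"): cv2.imwrite(f"pics/{c}2.png",robot.read_camera(c)[...,::-1])
A=[crop(c,f"pics/{c}2.png",p,44,4) for c,p in (("top",[390,250]),("scene",[220,115]))]; cv2.imwrite("pics/g2.png",np.hstack(A))
E
```

```text
t 15.1 p [ 0.4541 -0.2804  0.098 ] jaw 77.19 tilt 1.33 F [ 0.1 -0.3  0.2] open 0.0919 q [-0.7   0.48  1.69  0.01  0.94 -2.06]
turn 0.2 | shift (now axes) [ 8.   1.1 -1.6] | shift after turn [ 8.   1.1 -1.6]
tool x dir (deg) [ 1.29 -0.32]
```

View pics/g2.png

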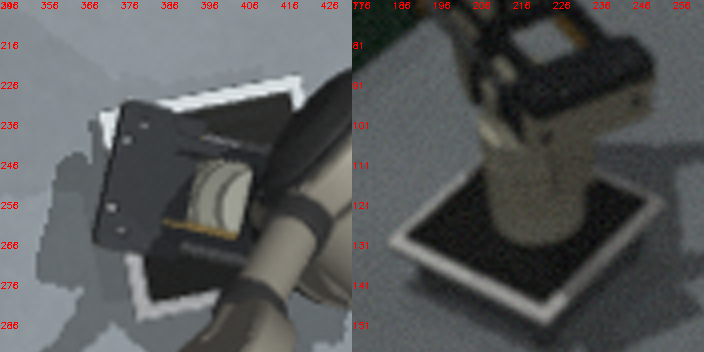

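{"method": "play_rows", "body": {"moves": [[[0.005,0.001,-0.001,0,1],[0.004,0,0,0,1],[0,0,0,0,1],[0,0,0,0,-1],[0,0,0,0,-1],[0,0,0,0,-1],[0,0,0,0,-1],[0,0,0,0,-1],[0,0,0,0,-1],[0,0,0,0,-1]]]}}

```text
time: 16.2
tool_pos: [0.4534, -0.2792, 0.0881]
tool_rot: [-0.02, 1.548, -0.243]
contact_force: [-0.3, -0.5, -0.5]
opening: 0.0557
```

```bash
python3 plan.py .4603 -.0035 .15 77
```

```text
t 16.2 p [ 0.4534 -0.2792  0.0881] jaw 77.19 tilt 1.32 F [-0.3 -0.5 -0.5] open 0.0557 q [-0.7   0.5   1.71  0.01  0.92 -2.06]
turn 0.2 | shift (now axes) [-63.3 270.3 -53. ] | shift after turn [-63.3 270.1 -53.9]
tool x dir (deg) [ 1.28 -0.32]
```

{"method": "play_rows", "body": {"moves": [[[-0.01,0,0,0,-1],[-0.015,0,0,0,-1],[-0.015,0,0,0,-1],[-0.01,0,0,0,-1],[0,0.015,-0.003,0,-1],[0,0.03,-0.006,0,-1],[0,0.035,-0.007,0,-1],[0,0.035,-0.007,0,-1],[0,0.035,-0.007,0,-1],[0,0.025,-0.005,0,-1]]]}}

```text
time: 17.2
tool_pos: [0.4538, -0.092, 0.1384]
tool_rot: [0.154, 1.553, -0.076]
contact_force: [0.1, -0.1, -2.1]
opening: 0.0557
```

```bash
python3 plan.py .4603 -.0035 .14 77
```

```text
t 17.2 p [ 0.4538 -0.092   0.1384] jaw 76.81 tilt 1.01 F [ 0.1 -0.1 -2.1] open 0.0557 q [-0.37  0.32  1.83  0.01  0.97 -1.71]
turn -0.2 | shift (now axes) [ -1.6  87.7 -13.8] | shift after turn [ -1.6  87.7 -13.6]
tool x dir (deg) [ 1.   -0.08]
```

{"method": "play_rows", "body": {"moves": [[[0,0.025,-0.005,0,-1],[0,0.025,-0.005,0,-1],[0,0.015,-0.002,0,-1],[0,0.005,0,0,-1],[0,0,0,0,-1],[0.01,0,0,0,-1],[0.01,0,0,0,-1],[0.005,0,0,0,-1],[0,0,0,0,-1],[0,0,0,0,-1]]]}}

```text
time: 18.2
tool_pos: [0.4527, -0.0126, 0.1084]
tool_rot: [0.406, 1.561, 0.179]
contact_force: [0.5, -0.3, -2.8]
opening: 0.056
```

```bash
python3 plan.py .4603 -.0035 .088 77
```

```text
t 18.2 p [ 0.4527 -0.0126  0.1084] jaw 77.01 tilt 0.55 F [ 0.5 -0.3 -2.8] open 0.056 q [-0.2   0.35  1.89  0.    0.89 -1.55]
turn 0.0 | shift (now axes) [20.5 10.5  5.2] | shift after turn [20.5 10.5  5.2]
tool x dir (deg) [0.54 0.1 ]
```

{"method": "play_rows", "body": {"moves": [[[0,0.006,0.003,0,-1],[0,0.004,0.002,0,-1],[0,0,0,0,-1],[0.005,0,0,0,-1],[0.005,0,0,0,-1],[0.003,0,0,0,-1],[0.001,0,0,0,-1],[0,0,0,0,-1],[0,0,0,0,-1],[0,0,0,0,-1]]]}}

```text
time: 19.2
tool_pos: [0.4612, -0.0036, 0.0937]
tool_rot: [0.365, 1.56, 0.137]
contact_force: [0.7, -0.5, -2.9]
opening: 0.0557
```

```bash
python3 plan.py .4603 -.0035 .088 77
```

```text
t 19.2 p [ 0.4612 -0.0036  0.0937] jaw 76.98 tilt 0.62 F [ 0.7 -0.5 -2.9] open 0.0557 q [-0.18  0.39  1.88  0.    0.86 -1.52]
turn -0.0 | shift (now axes) [ 5.7 -0.1 -0.9] | shift after turn [ 5.7 -0.1 -0.9]
tool x dir (deg) [0.61 0.08]
```

{"method": "play_rows", "body": {"moves": [[[0.001,0,-0.001,0,-1],[0.001,0,0,0,-1],[0.001,0,0,0,-1],[0.001,0,0,0,-1],[0.001,0,0,0,-1],[0.0005,0,0,0,-1],[0.0005,0,0,0,-1],[0,0,0,0,-1],[0,0,0,0,-1],[0,0,0,0,-1]]]}}

```text
time: 20.2
tool_pos: [0.4605, -0.0034, 0.0883]
tool_rot: [0.322, 1.559, 0.095]
contact_force: [-0.9, -0.1, -1.6]
opening: 0.0554
```

```bash
python3 plan.py .4603 -.0035 .088 77
```

```text
t 20.2 p [ 0.4605 -0.0034  0.0883] jaw 76.98 tilt 0.7 F [-0.9 -0.1 -1.6] open 0.0554 q [-0.18  0.39  1.89  0.    0.84 -1.52]
turn -0.0 | shift (now axes) [ 0.3 -0.1 -0.2] | shift after turn [ 0.3 -0.1 -0.2]
tool x dir (deg) [0.7  0.07]
```

Just touching; open gently, then rise.

{"method": "play_rows", "body": {"moves": [[[0.0005,0,0,0,-1],[0,0,0,0,-0.5],[0,0,0,0,0.25],[0,0,0,0,0.35],[0,0,0,0,0.5],[0,0,0,0,0.7],[0,0,0,0,0.9],[0,0,0,0,1],[0,0,0,0,1],[-0.005,0,0,0,1]]]}}

```text
time: 21.2
tool_pos: [0.4611, -0.0035, 0.0933]
tool_rot: [0.303, 1.557, 0.076]
contact_force: [0.3, 1.0, -0.7]
opening: 0.0916
```

{"method": "play_rows", "body": {"moves": [[[-0.01,0,0,0,1],[-0.015,0,0,0,1],[-0.02,0,0,0,1],[-0.025,0,0,0,1],[-0.02,0,0,0,1],[-0.01,0,0,0,1],[0,0,0,0,1],[0,0,0,0,1],[0,0,0,0,1],[0,0,0,0,1]]]}}

```text
time: 22.2
tool_pos: [0.4593, -0.0035, 0.2024]
tool_rot: [0.253, 1.554, 0.026]
contact_force: [1.2, -0.2, -0.7]
opening: 0.0921
```

```bash
python3 plan.py .630 .163 .18 77; python3 - <<'E'
from h import *
for c in("top","scene"): cv2.imwrite(f"pics/{c}3.png",robot.read_camera(c)[...,::-1])
cv2.imwrite("pics/g3.png",cv2.resize(np.hstack([load("pics/top3.png")[120:300,100:460]]),None,fx=2,fy=2)); cv2.imwrite("pics/g3s.png",cv2.resize(load("pics/scene3.png")[60:340,150:500],None,fx=2,fy=2))
E
```

```text
t 22.2 p [ 0.4593 -0.0035  0.2024] jaw 76.98 tilt 0.96 F [ 1.2 -0.2 -0.7] open 0.0921 q [-0.18  0.24  1.75  0.    1.14 -1.52]
turn -0.0 | shift (now axes) [ 25.3 200.6 128.4] | shift after turn [ 25.3 200.6 128.4]
tool x dir (deg) [0.96 0.03]
```

View pics/g3s.png

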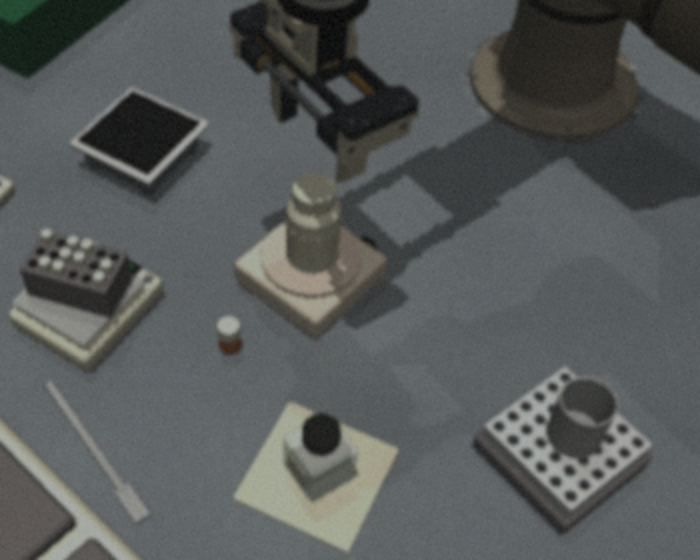

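View pics/g3.png

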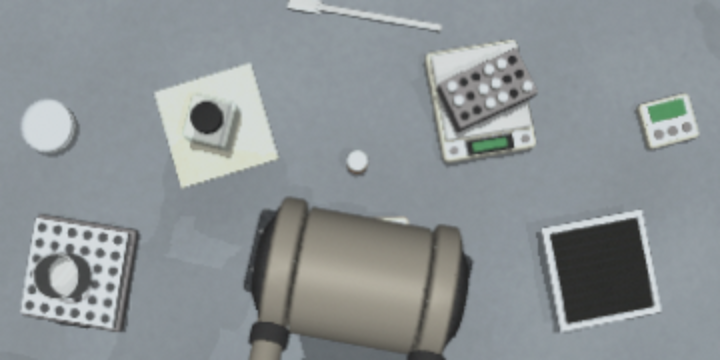

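{"method": "play_rows", "body": {"moves": [[[0,0.025,0.016,0,1],[0,0.035,0.022,0,1],[0,0.035,0.022,0,1],[0,0.035,0.022,0,1],[0,0.035,0.022,0,1],[0,0.025,0.016,0,1],[0,0.01,0.007,0,1],[0,0,0,0,1],[0,0,0,0,1],[0,0,0,0,1]]]}}

```text
time: 23.3
tool_pos: [0.6316, 0.1682, 0.1972]
tool_rot: [-0.058, 1.566, -0.287]
contact_force: [-0.8, -0.4, -0.3]
opening: 0.0917
```

```bash
python3 plan.py .630 .163 .025 76.6
```

```text
t 23.3 p [0.6316 0.1682 0.1972] jaw 76.84 tilt 0.29 F [-0.8 -0.4 -0.3] open 0.0917 q [ 0.14  0.6   1.18 -0.    1.36 -1.2 ]
turn 0.2 | shift (now axes) [172.2  -5.4  -1.3] | shift after turn [172.2  -5.4  -1.2]
tool x dir (deg) [ 0.28 -0.08]
```

{"method": "play_rows", "body": {"moves": [[[0.01,-0.005,-0.001,0,1],[0.02,0,0,0,1],[0.03,0,0,0,1],[0.03,0,0,0,1],[0.02,0,0,0,1],[0.01,0,0,0,1],[0.005,0,0,0,1],[0,0,0,0,1],[0,0,0,0,1],[0,0,0,0,1]]]}}

```text
time: 24.3
tool_pos: [0.6277, 0.1555, 0.0704]
tool_rot: [-0.004, 1.561, -0.241]
contact_force: [-0.2, 0.6, -0.4]
opening: 0.0915
```

```bash
python3 plan.py .630 .163 .025 76.6
```

```text
t 24.3 p [0.6277 0.1555 0.0704] jaw 76.45 tilt 0.54 F [-0.2  0.6 -0.4] open 0.0915 q [ 0.13  0.7   1.36 -0.    1.07 -1.21]
turn -0.2 | shift (now axes) [45.4  7.8  0.1] | shift after turn [45.4  7.8  0.1]
tool x dir (deg) [ 0.53 -0.13]
```

{"method": "play_rows", "body": {"moves": [[[0.005,0.005,0,0,1],[0.01,0.003,0,0,1],[0.01,0,0,0,1],[0.01,0,0,0,1],[0.005,0,0,0,1],[0.003,0,0,0,1],[0,0,0,0,1],[0,0,0,0,1],[0,0,0,0,1],[0,0,0,0,1]]]}}

```text
time: 25.3
tool_pos: [0.6312, 0.1644, 0.0249]
tool_rot: [0.079, 1.559, -0.157]
contact_force: [1.2, 0.4, -0.5]
opening: 0.0921
```

```bash
python3 plan.py .630 .163 .025 76.6
```

```text
t 25.3 p [0.6312 0.1644 0.0249] jaw 76.48 tilt 0.69 F [ 1.2  0.4 -0.5] open 0.0921 q [ 0.14  0.77  1.38 -0.    0.99 -1.19]
turn -0.1 | shift (now axes) [-0.1 -1.6 -0.8] | shift after turn [-0.1 -1.6 -0.8]
tool x dir (deg) [ 0.68 -0.11]
```

{"method": "play_rows", "body": {"moves": [[[0,-0.001,-0.001,0,-1],[0,0,0,0,-1],[0,0,0,0,-1],[0,0,0,0,-1],[0,0,0,0,-1],[0,0,0,0,-1],[0,0,0,0,-1],[0,0,0,0,-1],[-0.005,0,0,0,-1],[-0.01,0,0,0,-1]]]}}

```text
time: 26.3
tool_pos: [0.6287, 0.1634, 0.0397]
tool_rot: [-0.003, 1.561, -0.239]
contact_force: [-1.0, -0.1, -1.3]
opening: 0.0519
```

{"method": "play_rows", "body": {"moves": [[[-0.02,0,0,0,-1],[-0.025,0,0,0,-1],[-0.025,0,0,0,-1],[-0.025,0,0,0,-1],[-0.015,0,0,0,-1],[-0.005,0,0,0,-1],[0,0,0,0,-1],[0,0,0,0,-1],[0,0,0,0,-1],[0,0,0,0,-1]]]}}

```text
time: 27.3
tool_pos: [0.626, 0.1636, 0.1615]
tool_rot: [-0.079, 1.563, -0.315]
contact_force: [-1.0, 0.6, -1.8]
opening: 0.052
```

```bash
python3 plan.py .462 -.2818 .16 100.2
```

```text
t 27.3 p [0.626  0.1636 0.1615] jaw 76.48 tilt 0.43 F [-1.   0.6 -1.8] open 0.052 q [ 0.14  0.61  1.26 -0.    1.26 -1.19]
turn -23.7 | shift (now axes) [   1.3 -471.4  -55.4] | shift after turn [   1.3 -409.3 -240.3]
tool x dir (deg) [ 0.41 -0.13]
```

{"method": "play_rows", "body": {"moves": [[[0,-0.025,-0.003,0,-1],[0,-0.04,-0.005,0,-1],[0,-0.045,-0.005,0,-1],[0,-0.045,-0.005,0,-1],[0,-0.045,-0.005,0,-1],[0,-0.045,-0.005,0,-1],[0,-0.045,-0.005,0,-1],[0,-0.045,-0.005,0,-1],[0,-0.045,-0.005,0,-1],[0,-0.03,-0.004,0,-1]]]}}

```text
time: 28.3
tool_pos: [0.4784, -0.2331, 0.1537]
tool_rot: [3.046, 1.568, 2.819]
contact_force: [1.2, -0.1, -1.5]
opening: 0.0515
```

```bash
python3 plan.py .462 -.2818 .16 100.2
```

```text
t 28.3 p [ 0.4784 -0.2331  0.1537] jaw 77.0 tilt 0.14 F [ 1.2 -0.1 -1.5] open 0.0515 q [-0.6   0.43  1.61 -0.    1.11 -1.94]
turn -23.2 | shift (now axes) [ -6.3 -51.2  -5.1] | shift after turn [ -6.3 -45.1 -24.8]
tool x dir (deg) [-0.13  0.04]
```

{"method": "play_rows", "body": {"moves": [[[0,-0.02,-0.002,0,-1],[0,-0.01,-0.001,0,-1],[0,0,0,0,-1],[0,0,0,-6,-1],[0,0,0,-7,-1],[0,0,0,-6,-1],[0,0,0,-4,-1],[0,0,0,0,-1],[0,0,0,0,-1],[0,0,0,0,-1]]]}}

```text
time: 29.3
tool_pos: [0.4681, -0.2582, 0.1504]
tool_rot: [2.174, 1.561, 2.361]
contact_force: [-0.4, -1.2, -2.2]
opening: 0.0517
```

```bash
python3 plan.py .462 -.2818 .067 100.2
```

```text
t 29.3 p [ 0.4681 -0.2582  0.1504] jaw 100.7 tilt 0.58 F [-0.4 -1.2 -2.2] open 0.0517 q [-0.65  0.44  1.6   0.    1.11 -2.41]
turn 0.5 | shift (now axes) [ 83.3 -22.7  -9.9] | shift after turn [ 83.3 -22.8  -9.7]
tool x dir (deg) [-0.41  0.41]
```

{"method": "play_rows", "body": {"moves": [[[0,-0.012,-0.005,0.4,-1],[0,-0.011,-0.005,0,-1],[0,0,0,0,-1],[0,0,0,0,-1],[0.01,0,0,0,-1],[0.015,0,0,0,-1],[0.015,0,0,0,-1],[0.01,0,0,0,-1],[0.003,0,0,0,-1],[0,0,0,0,-1]]]}}

```text
time: 30.3
tool_pos: [0.4611, -0.2843, 0.0931]
tool_rot: [2.17, 1.56, 2.345]
contact_force: [0.6, 0.4, -1.9]
opening: 0.052
```

```bash
python3 plan.py .462 -.2818 .067 100.2
```

```text
t 30.3 p [ 0.4611 -0.2843  0.0931] jaw 100.04 tilt 0.63 F [ 0.6  0.4 -1.9] open 0.052 q [-0.69  0.52  1.65  0.    0.99 -2.44]
turn -0.2 | shift (now axes) [26.1  2.1  1.5] | shift after turn [26.1  2.1  1.5]
tool x dir (deg) [-0.44  0.45]
```

{"method": "play_rows", "body": {"moves": [[[0.003,0.002,0.001,0,-1],[0.005,0,0,0,-1],[0.005,0,0,0,-1],[0.004,0,0,0,-1],[0.002,0,0,0,-1],[0.001,0,0,0,-1],[0.001,0,0,0,-1],[0,0,0,0,-1],[0,0,0,0,-1],[0,0,0,0,-1]]]}}

```text
time: 31.3
tool_pos: [0.4627, -0.2825, 0.0721]
tool_rot: [2.116, 1.564, 2.292]
contact_force: [-0.3, -0.4, -1.7]
opening: 0.0519
```

```bash
python3 plan.py .462 -.2818 .067 100.2
```

```text
t 31.3 p [ 0.4627 -0.2825  0.0721] jaw 100.05 tilt 0.42 F [-0.3 -0.4 -1.7] open 0.0519 q [-0.69  0.55  1.67  0.    0.93 -2.44]
turn -0.1 | shift (now axes) [ 5.1  0.8 -0.6] | shift after turn [ 5.1  0.8 -0.6]
tool x dir (deg) [-0.28  0.31]
```

{"method": "play_rows", "body": {"moves": [[[0.001,0.001,-0.001,0,-1],[0.001,0,0,0,-1],[0.001,0,0,0,-1],[0.001,0,0,0,-1],[0.0005,0,0,0,-1],[0,0,0,0,-1],[0,0,0,0,-1],[0,0,0,0,-1],[0,0,0,0,-1],[0,0,0,0,-1]]]}}

```text
time: 32.3
tool_pos: [0.4617, -0.2818, 0.0684]
tool_rot: [2.093, 1.565, 2.269]
contact_force: [-2.2, 1.2, 0.1]
opening: 0.0517
```

```bash
python3 plan.py .462 -.2818 .067 100.2
```

```text
t 32.3 p [ 0.4617 -0.2818  0.0684] jaw 100.06 tilt 0.34 F [-2.2  1.2  0.1] open 0.0517 q [-0.69  0.55  1.68  0.    0.92 -2.44]
turn -0.1 | shift (now axes) [ 1.4 -0.   0.3] | shift after turn [ 1.4 -0.   0.3]
tool x dir (deg) [-0.22  0.26]
```

{"method": "play_rows", "body": {"moves": [[[0.0005,0,0,0,-1],[0,0,0,0,-0.4],[0,0,0,0,0.2],[0,0,0,0,0.4],[0,0,0,0,0.7],[0,0,0,0,1],[0,0,0,0,1],[0,0,0,0,1],[-0.01,0,0,0,1],[-0.02,0,0,0,1]]]}}

```text
time: 33.3
tool_pos: [0.4609, -0.2813, 0.0972]
tool_rot: [2.168, 1.561, 2.343]
contact_force: [-0.3, 0.6, 0.1]
opening: 0.0916
```

{"method": "play_rows", "body": {"moves": [[[-0.03,0,0,0,1],[-0.03,0,0,0,1],[-0.03,0,0,0,1],[-0.015,0,0,0,1],[0,0,0,0,1],[0,0,0,0,1],[0,0,0,0,1],[0,0,0,0,1],[0,0,0,0,1],[0,0,0,0,1]]]}}

```text
time: 34.3
tool_pos: [0.461, -0.2815, 0.2092]
tool_rot: [2.158, 1.562, 2.333]
contact_force: [0.2, 0.6, -0.6]
opening: 0.0917
```

```bash
python3 plan.py .452 .3205 .2 77; python3 - <<'E'
from h import *
for c in("top","scene"): cv2.imwrite(f"pics/{c}4.png",robot.read_camera(c)[...,::-1])
A=[crop(c,f"pics/{c}4.png",p,44,4) for c,p in (("top",[390,250]),("scene",[220,115]))]; cv2.imwrite("pics/g4.png",np.hstack(A))
E
```

```text
t 34.3 p [ 0.461  -0.2815  0.2092] jaw 100.05 tilt 0.52 F [ 0.2  0.6 -0.6] open 0.0917 q [-0.69  0.39  1.5   0.    1.26 -2.44]
turn 23.1 | shift (now axes) [ 13.2 594.2  96.3] | shift after turn [  13.2  584.5 -144.1]
tool x dir (deg) [-0.36  0.38]
```

View pics/g4.png

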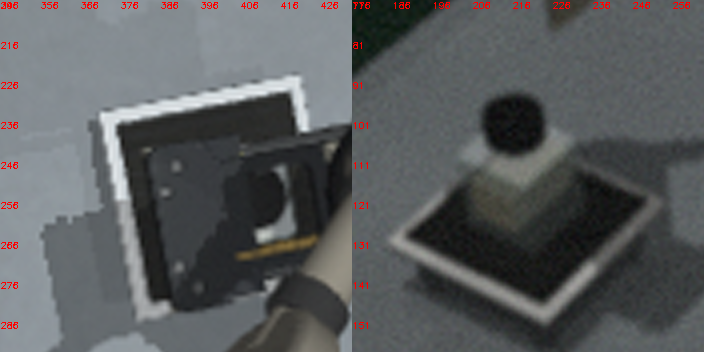

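{"method": "play_rows", "body": {"moves": [[[0,0.03,0.005,0,1],[0,0.045,0.007,0,1],[0,0.045,0.007,0,1],[0,0.045,0.007,0,1],[0,0.045,0.007,0,1],[0,0.045,0.007,0,1],[0,0.045,0.007,0,1],[0,0.045,0.007,0,1],[0,0.045,0.007,0,1],[0,0.045,0.007,0,1]]]}}

```text
time: 35.4
tool_pos: [0.4533, 0.1687, 0.2109]
tool_rot: [1.996, 1.564, 2.161]
contact_force: [0.7, -0.7, 0.1]
opening: 0.0919
```

```bash
python3 plan.py .452 .3205 .18 100
```

```text
t 35.4 p [0.4533 0.1687 0.2109] jaw 99.41 tilt 0.36 F [ 0.7 -0.7  0.1] open 0.0919 q [ 0.19  0.28  1.66  0.01  1.2  -1.54]
turn -0.6 | shift (now axes) [ 31.7 149.8  23.6] | shift after turn [ 31.7 149.6  25.1]
tool x dir (deg) [-0.2  0.3]
```

{"method": "play_rows", "body": {"moves": [[[0,0.045,0.007,0,1],[0,0.04,0.007,0,1],[0,0.025,0.004,0,1],[0,0.015,0.002,0,1],[0,0,0,0,1],[0.01,0,0,0,1],[0.02,0,0,0,1],[0.01,0,0,0,1],[0,0,0,0,1],[0,0,0,0,1]]]}}

```text
time: 36.4
tool_pos: [0.4504, 0.3033, 0.1682]
tool_rot: [2.12, 1.564, 2.289]
contact_force: [0.3, -0.3, -0.1]
opening: 0.0917
```

```bash
python3 plan.py .452 .3205 .06 100
```

```text
t 36.4 p [0.4504 0.3033 0.1682] jaw 99.71 tilt 0.36 F [ 0.3 -0.3 -0.1] open 0.0917 q [ 0.45  0.43  1.56  0.01  1.15 -1.3 ]
turn -0.3 | shift (now axes) [108.3  16.1   4.8] | shift after turn [108.3  16.1   4.9]
tool x dir (deg) [-0.24  0.27]
```

{"method": "play_rows", "body": {"moves": [[[0,0.01,0.003,0,1],[0,0.006,0.002,0,1],[0,0,0,0,1],[0.01,0,0,0,1],[0.02,0,0,0,1],[0.025,0,0,0,1],[0.02,0,0,0,1],[0.01,0,0,0,1],[0,0,0,0,1],[0,0,0,0,1]]]}}

```text
time: 37.4
tool_pos: [0.4543, 0.3227, 0.0813]
tool_rot: [1.25, 1.563, 1.42]
contact_force: [0.1, 0.7, -0.2]
opening: 0.0917
```

```bash
python3 plan.py .452 .3205 .06 100
```

```text
t 37.4 p [0.4543 0.3227 0.0813] jaw 99.74 tilt 0.42 F [ 0.1  0.7 -0.2] open 0.0917 q [ 0.48  0.55  1.63  0.01  0.96 -1.27]
turn -0.3 | shift (now axes) [21.3 -1.9 -2.7] | shift after turn [21.3 -1.9 -2.7]
tool x dir (deg) [0.06 0.42]
```

{"method": "play_rows", "body": {"moves": [[[0.005,-0.002,-0.002,0,1],[0.008,0,0,0,1],[0.005,0,0,0,1],[0.002,0,0,0,1],[0,0,0,0,1],[0,0,0,0,-1],[0,0,0,0,-1],[0,0,0,0,-1],[0,0,0,0,-1],[0,0,0,0,-1]]]}}

```text
time: 38.4
tool_pos: [0.4544, 0.3213, 0.0627]
tool_rot: [0.824, 1.559, 0.994]
contact_force: [-0.4, 0.7, 0.6]
opening: 0.0566
```

{"method": "play_rows", "body": {"moves": [[[0,0,0,0,-1],[0,0,0,0,-1],[0,0,0,0,-1],[0,0,0,0,-1],[-0.005,0,0,0,-1],[-0.01,0,0,0,-1],[-0.02,0,0,0,-1],[-0.02,0,0,0,-1],[-0.01,0,0,0,-1],[0,0,0,0,-1]]]}}

```text
time: 39.4
tool_pos: [0.4534, 0.3201, 0.1317]
tool_rot: [0.891, 1.56, 1.061]
contact_force: [-0.3, -0.4, -1.0]
opening: 0.0524
```

```bash
python3 plan.py .6297 .1621 .12 100
```

```text
t 39.4 p [0.4534 0.3201 0.1317] jaw 99.74 tilt 0.6 F [-0.3 -0.4 -1. ] open 0.0524 q [ 0.47  0.48  1.58  0.01  1.07 -1.27]
turn -0.3 | shift (now axes) [  11.1 -185.7  146.9] | shift after turn [  11.1 -186.3  146.1]
tool x dir (deg) [0.29 0.52]
```

{"method": "play_rows", "body": {"moves": [[[0,-0.02,0.016,0,-1],[0,-0.03,0.024,0,-1],[0,-0.03,0.024,0,-1],[0,-0.03,0.024,0,-1],[0,-0.03,0.024,0,-1],[0,-0.025,0.019,0,-1],[0,-0.015,0.012,0,-1],[0,0,0,0,-1],[0,0,0,0,-1],[0,0,0,0,-1]]]}}

```text
time: 40.4
tool_pos: [0.6263, 0.1613, 0.1231]
tool_rot: [2.093, 1.561, 2.265]
contact_force: [0.3, 0.3, -1.1]
opening: 0.0523
```

```bash
python3 plan.py .631 .1621 .021 100
```

```text
t 40.4 p [0.6263 0.1613 0.1231] jaw 99.88 tilt 0.56 F [ 0.3  0.3 -1.1] open 0.0523 q [ 0.13  0.65  1.29  0.01  1.2  -1.62]
turn -0.1 | shift (now axes) [102.1  -0.9   5.2] | shift after turn [102.1  -0.9   5.2]
tool x dir (deg) [-0.36  0.43]
```

{"method": "play_rows", "body": {"moves": [[[0.01,0,0.004,0,-1],[0.015,0,0,0,-1],[0.02,0,0,0,-1],[0.02,0,0,0,-1],[0.01,0,0,0,-1],[0.005,0,0,0,-1],[0,0,0,0,-1],[0,0,0,0,-1],[0,0,0,0,-1],[0,0,0,0,-1]]]}}

```text
time: 41.4
tool_pos: [0.6279, 0.1696, 0.0407]
tool_rot: [1.795, 1.561, 1.976]
contact_force: [0.5, -0.3, -2.1]
opening: 0.0521
```

```bash
python3 plan.py .631 .1621 .021 100
```

```text
t 41.4 p [0.6279 0.1696 0.0407] jaw 100.37 tilt 0.55 F [ 0.5 -0.3 -2.1] open 0.0521 q [ 0.14  0.75  1.36  0.01  1.03 -1.62]
turn 0.4 | shift (now axes) [19.6 -8.1  1.8] | shift after turn [19.6 -8.1  1.8]
tool x dir (deg) [-0.22  0.51]
```

{"method": "play_rows", "body": {"moves": [[[0.005,-0.005,0.001,0,-1],[0.005,-0.003,0,0,-1],[0.003,0,0,0,-1],[0.001,0,0,0,-1],[0.001,0,0,0,-1],[0.001,0,0,0,-1],[0.001,0,0,0,-1],[0,0,0,0,-1],[0,0,0,0,-1],[0,0,0,0,-1]]]}}

```text
time: 42.4
tool_pos: [0.6312, 0.1611, 0.0232]
tool_rot: [1.584, 1.561, 1.765]
contact_force: [0.2, -0.2, -2.3]
opening: 0.0518
```

```bash
python3 plan.py .631 .1621 .021 100
```

```text
t 42.4 p [0.6312 0.1611 0.0232] jaw 100.33 tilt 0.53 F [ 0.2 -0.2 -2.3] open 0.0518 q [ 0.13  0.77  1.37  0.01  1.   -1.63]
turn 0.3 | shift (now axes) [ 2.2  1.  -0. ] | shift after turn [ 2.2  1.  -0. ]
tool x dir (deg) [-0.1   0.52]
```

{"method": "play_rows", "body": {"moves": [[[0.001,0,0,0,-1],[0.001,0,0,0,-1],[0.0005,0,0,0,-1],[0,0,0,0,-1],[0,0,0,0,-1],[0,0,0,0,-1],[0,0,0,0,-1],[0,0,0,0,-1],[0,0,0,0,-1],[0,0,0,0,-1]]]}}

```text
time: 43.4
tool_pos: [0.6313, 0.1612, 0.021]
tool_rot: [1.519, 1.562, 1.7]
contact_force: [0.0, 0.4, -1.2]
opening: 0.0522
```

```bash
python3 plan.py .631 .1621 .021 100
```

```text
t 43.4 p [0.6313 0.1612 0.021 ] jaw 100.34 tilt 0.53 F [ 0.   0.4 -1.2] open 0.0522 q [ 0.13  0.77  1.37  0.01  0.99 -1.63]
turn 0.3 | shift (now axes) [ 0.   0.9 -0.2] | shift after turn [ 0.   0.9 -0.2]
tool x dir (deg) [-0.07  0.53]
```

{"method": "play_rows", "body": {"moves": [[[0.001,0,0,0,-1],[0.0005,0,0,0,-1],[0,0,0,0,-1],[0,0,0,0,-0.4],[0,0,0,0,0.2],[0,0,0,0,0.3],[0,0,0,0,0.5],[0,0,0,0,0.8],[0,0,0,0,1],[0,0,0,0,1]]]}}

```text
time: 44.4
tool_pos: [0.632, 0.1614, 0.0208]
tool_rot: [1.321, 1.561, 1.501]
contact_force: [-0.1, 0.2, 0.3]
opening: 0.0869
```

{"method": "play_rows", "body": {"moves": [[[-0.01,0,0,0,1],[-0.02,0,0,0,1],[-0.03,0,0,0,1],[-0.035,0,0,0,1],[-0.03,0,0,0,1],[-0.015,0,0,0,1],[0,0,0,0,1],[0,0,0,0,1],[0,0,0,0,1],[0,0,0,0,1]]]}}

```text
time: 45.4
tool_pos: [0.6309, 0.1598, 0.1685]
tool_rot: [1.445, 1.562, 1.625]
contact_force: [0.2, 0.4, -0.0]
opening: 0.0918
```

```bash
python3 plan.py .6595 -.1475 .16 25.8; python3 - <<'E'
from h import *
for c in("top","scene"): cv2.imwrite(f"pics/{c}5.png",robot.read_camera(c)[...,::-1])
B=np.hstack([load("pics/top5.png")[120:320,90:490],load("pics/scene5.png")[120:320,150:550]]); cv2.imwrite("pics/g5.png",B)
E
```

```text
t 45.4 p [0.6309 0.1598 0.1685] jaw 100.34 tilt 0.53 F [ 0.2  0.4 -0. ] open 0.0918 q [ 0.13  0.62  1.23  0.01  1.29 -1.63]
turn 74.5 | shift (now axes) [   5.6 -307.5  -27. ] | shift after turn [   5.6 -108.   289.2]
tool x dir (deg) [-0.03  0.53]
```

View pics/g5.png

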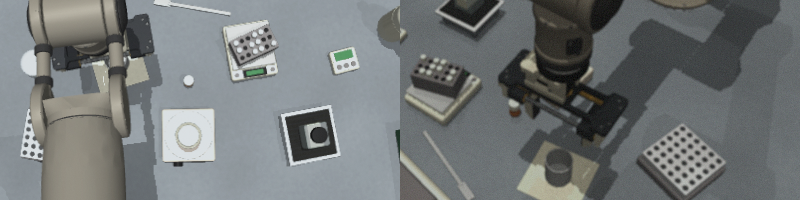

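{"method": "play_rows", "body": {"moves": [[[0,0,0,5,1],[0,0,0,8,1],[0,0,0,8,1],[0,0,0,8,1],[0,0,0,8,1],[0,0,0,8,1],[0,0,0,8,1],[0,0,0,8,1],[0,0,0,8,1],[0,0,0,4,1]]]}}

```text
time: 46.5
tool_pos: [0.6279, 0.1594, 0.1595]
tool_rot: [-2.432, 1.554, 2.705]
contact_force: [0.6, -0.4, -0.0]
opening: 0.092
```

```bash
python3 plan.py .6595 -.1475 .16 25.8
```

```text
t 46.5 p [0.6279 0.1594 0.1595] jaw 24.35 tilt 0.98 F [ 0.6 -0.4 -0. ] open 0.092 q [ 0.13  0.63  1.24  0.01  1.29 -0.3 ]
turn -1.4 | shift (now axes) [ -3.2 -97.8 292.6] | shift after turn [  -3.2 -105.1  290. ]
tool x dir (deg) [-0.89  0.42]
```

{"method": "play_rows", "body": {"moves": [[[0,-0.01,0.03,-1.4,1],[0,-0.013,0.038,0,1],[0,-0.014,0.04,0,1],[0,-0.014,0.04,0,1],[0,-0.014,0.04,0,1],[0,-0.014,0.038,0,1],[0,-0.01,0.028,0,1],[0,-0.005,0.014,0,1],[0,0,0,0,1],[0,0,0,0,1]]]}}

```text
time: 47.5
tool_pos: [0.6573, -0.1302, 0.1481]
tool_rot: [-2.393, 1.541, 2.771]
contact_force: [0.5, -0.3, -0.4]
opening: 0.0916
```

```bash
python3 plan.py .6595 -.1475 .055 25.8
```

```text
t 47.5 p [ 0.6573 -0.1302  0.1481] jaw 25.88 tilt 1.69 F [ 0.5 -0.3 -0.4] open 0.0916 q [-0.31  0.69  1.15  0.    1.33 -0.76]
turn 0.1 | shift (now axes) [92.9 -3.7 18.5] | shift after turn [92.9 -3.7 18.5]
tool x dir (deg) [-1.57  0.61]
```

{"method": "play_rows", "body": {"moves": [[[0,-0.002,0.009,0,1],[0,-0.002,0.009,0,1],[0,0,0,0,1],[0.01,0,0,0,1],[0.015,0,0,0,1],[0.015,0,0,0,1],[0.01,0,0,0,1],[0,0,0,0,1],[0,0,0,0,1],[0,0,0,0,1]]]}}

```text
time: 48.5
tool_pos: [0.661, -0.1415, 0.0948]
tool_rot: [-2.437, 1.541, 2.735]
contact_force: [-0.2, 0.4, 0.2]
opening: 0.0914
```

```bash
python3 plan.py .6595 -.1475 .055 25.8;  python3 - <<'E'
from h import *
for c in("top","scene"): cv2.imwrite(f"pics/{c}6.png",robot.read_camera(c)[...,::-1])
A=[crop(c,f"pics/{c}6.png",p,44,4) for c,p in (("top",[340,175]),("scene",[190,195]))]; cv2.imwrite("pics/g6.png",np.hstack(A))
E
```

```text
t 48.5 p [ 0.661  -0.1415  0.0948] jaw 26.35 tilt 1.73 F [-0.2  0.4  0.2] open 0.0914 q [-0.33  0.75  1.19  0.    1.23 -0.79]
turn 0.5 | shift (now axes) [39.7 -3.2  5.7] | shift after turn [39.7 -3.1  5.7]
tool x dir (deg) [-1.59  0.69]
```

View pics/g6.png

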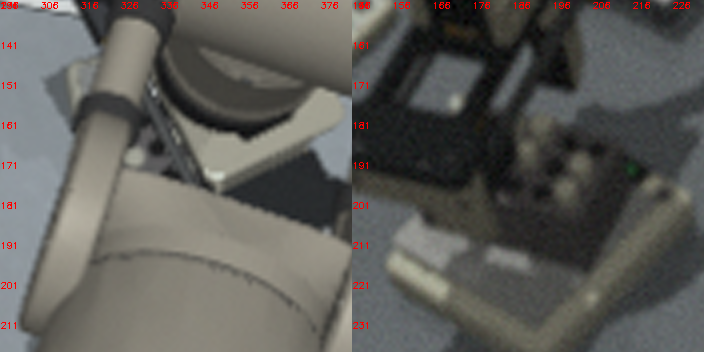

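{"method": "play_rows", "body": {"moves": [[[0.005,-0.002,0.003,0.3,1],[0.008,-0.001,0.003,0.2,1],[0.008,0,0,0,1],[0.008,0,0,0,1],[0.004,0,0,0,1],[0.002,0,0,0,1],[0,0,0,0,1],[0,0,0,0,1],[0,0,0,0,1],[0,0,0,0,1]]]}}

```text
time: 49.6
tool_pos: [0.6605, -0.1489, 0.0578]
tool_rot: [-2.434, 1.543, 2.728]
contact_force: [-0.5, 0.2, 0.2]
opening: 0.0913
```

```bash
python3 plan.py .6595 -.1475 .055 25.8
```

```text
t 49.6 p [ 0.6605 -0.1489  0.0578] jaw 25.78 tilt 1.6 F [-0.5  0.2  0.2] open 0.0913 q [-0.34  0.79  1.23  0.    1.16 -0.79]
turn -0.0 | shift (now axes) [ 2.8 -0.3 -1.7] | shift after turn [ 2.8 -0.3 -1.7]
tool x dir (deg) [-1.47  0.64]
```

{"method": "play_rows", "body": {"moves": [[[0.001,0,-0.0015,0,1],[0,0,0,0,1],[0,0,0,0,-1],[0,0,0,0,-1],[0,0,0,0,-1],[0,0,0,0,-1],[0,0,0,0,-1],[0,0,0,0,-1],[0,0,0,0,-1],[0,0,0,0,-1]]]}}

```text
time: 50.6
tool_pos: [0.6602, -0.1475, 0.0576]
tool_rot: [-2.443, 1.544, 2.719]
contact_force: [0.3, -0.1, 0.5]
opening: 0.056
```

```bash
python3 plan.py .4555 .3159 .17 -8.8
```

```text
t 50.6 p [ 0.6602 -0.1475  0.0576] jaw 25.78 tilt 1.52 F [ 0.3 -0.1  0.5] open 0.056 q [-0.33  0.79  1.23  0.    1.15 -0.78]
turn 34.6 | shift (now axes) [-102.4   15.2 -508.5] | shift after turn [-102.4 -276.  -427.3]
tool x dir (deg) [-1.38  0.62]
```

{"method": "play_rows", "body": {"moves": [[[-0.005,0,0,0,-1],[-0.01,0,0,0,-1],[-0.02,0,0,0,-1],[-0.02,0,0,0,-1],[-0.02,0,0,0,-1],[-0.01,0,0,0,-1],[0,0,0,0,-1],[0,0,0,0,-1],[0,0,0,0,-1],[0,0,0,0,-1]]]}}

```text
time: 51.6
tool_pos: [0.6603, -0.1478, 0.1446]
tool_rot: [-2.416, 1.538, 2.746]
contact_force: [0.1, 0.3, -1.8]
opening: 0.0562
```

```bash
python3 plan.py .4555 .3159 .15 -8.8
```

```text
t 51.6 p [ 0.6603 -0.1478  0.1446] jaw 25.79 tilt 1.91 F [ 0.1  0.3 -1.8] open 0.0562 q [-0.33  0.71  1.13  0.    1.34 -0.78]
turn 34.6 | shift (now axes) [   6.8   17.2 -506.7] | shift after turn [   6.8 -273.5 -426.9]
tool x dir (deg) [-1.76  0.73]
```

{"method": "play_rows", "body": {"moves": [[[0,0.001,-0.025,0,-1],[0,0.001,-0.04,0,-1],[0,0.001,-0.045,0,-1],[0,0.002,-0.045,0,-1],[0,0.002,-0.045,0,-1],[0,0.002,-0.045,0,-1],[0,0.002,-0.045,0,-1],[0,0.002,-0.045,0,-1],[0,0.002,-0.045,0,-1],[0,0.002,-0.045,0,-1]]]}}

```text
time: 52.6
tool_pos: [0.4841, 0.2499, 0.147]
tool_rot: [-2.295, 1.527, 2.856]
contact_force: [0.1, 0.4, -1.1]
opening: 0.0559
```

```bash
python3 plan.py .4555 .3159 .15 -8.8
```

```text
t 52.6 p [0.4841 0.2499 0.147 ] jaw 25.15 tilt 2.49 F [ 0.1  0.4 -1.1] open 0.0559 q [ 0.32  0.47  1.56  0.03  1.15 -0.13]
turn 33.9 | shift (now axes) [ -1.   2. -72.] | shift after turn [ -1.  -38.5 -60.8]
tool x dir (deg) [-2.39  0.7 ]
```

{"method": "play_rows", "body": {"moves": [[[0,0,-0.014,7,-1],[0,-0.002,-0.014,8.5,-1],[0,-0.004,-0.013,8.5,-1],[0,-0.005,-0.012,8.5,-1],[0,0,0,2,-1],[0,0,0,0,-1],[0,0,0,0,-1],[0,0,0,0,-1],[0,0,0,0,-1],[0,0,0,0,-1]]]}}

```text
time: 53.6
tool_pos: [0.4534, 0.3063, 0.1444]
tool_rot: [-1.587, 1.519, 2.954]
contact_force: [0.1, 0.2, -1.7]
opening: 0.0557
```

```bash
python3 plan.py .4555 .3159 .09 -8.8
```

```text
t 53.6 p [0.4534 0.3063 0.1444] jaw -9.79 tilt 2.95 F [ 0.1  0.2 -1.7] open 0.0557 q [0.44 0.48 1.55 0.03 1.15 0.59]
turn -1.0 | shift (now axes) [54.3  3.3 -9.7] | shift after turn [54.3  3.4 -9.7]
tool x dir (deg) [-2.89  0.55]
```

{"method": "play_rows", "body": {"moves": [[[0.005,0.003,-0.009,-1,-1],[0.005,0,0,0,-1],[0.005,0,0,0,-1],[0.005,0,0,0,-1],[0.005,0,0,0,-1],[0.005,0,0,0,-1],[0.005,0,0,0,-1],[0.005,0,0,0,-1],[0.005,0,0,0,-1],[0.005,0,0,0,-1]]]}}

```text
time: 54.6
tool_pos: [0.4558, 0.3156, 0.0898]
tool_rot: [-1.607, 1.519, 2.954]
contact_force: [-0.9, 0.2, -2.6]
opening: 0.0561
```

```bash
python3 plan.py .4555 .3159 .0576 -8.8
```

```text
t 54.6 p [0.4558 0.3156 0.0898] jaw -8.71 tilt 2.95 F [-0.9  0.2 -2.6] open 0.0561 q [0.45 0.56 1.59 0.04 1.04 0.58]
turn 0.1 | shift (now axes) [32.2  1.4 -0.2] | shift after turn [32.2  1.4 -0.2]
tool x dir (deg) [-2.89  0.55]
```

```bash
python3 - <<'E'
from h import *
for c in("top","scene"): cv2.imwrite(f"pics/{c}7.png",robot.read_camera(c)[...,::-1])
A=[crop(c,f"pics/{c}7.png",p,48,4) for c,p in (("top",[145,250]),("scene",[435,270]))]; cv2.imwrite("pics/g7.png",np.hstack(A))
E
```

```text
(no output)
```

View pics/g7.png

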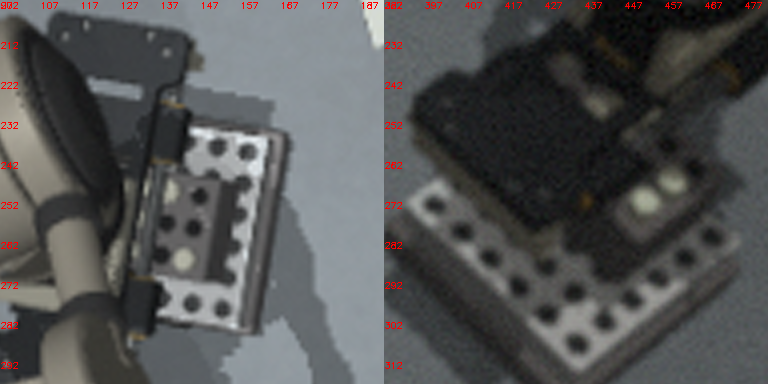

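{"method": "play_rows", "body": {"moves": [[[0.005,0.001,0,0,-1],[0.005,0,0,0,-1],[0.005,0,0,0,-1],[0.004,0,0,0,-1],[0.003,0,0,0,-1],[0.002,0,0,0,-1],[0.001,0,0,0,-1],[0,0,0,0,-1],[0,0,0,0,-1],[0,0,0,0,-1]]]}}

```text
time: 55.7
tool_pos: [0.4555, 0.3157, 0.0627]
tool_rot: [-1.604, 1.519, 2.956]
contact_force: [-0.1, -0.8, -2.0]
opening: 0.0557
```

```bash
python3 plan.py .4555 .3159 .0576 -8.8
```

```text
t 55.7 p [0.4555 0.3157 0.0627] jaw -8.71 tilt 2.95 F [-0.1 -0.8 -2. ] open 0.0557 q [0.45 0.59 1.61 0.04 0.98 0.58]
turn 0.1 | shift (now axes) [ 5.1  0.2 -0.1] | shift after turn [ 5.1  0.2 -0.1]
tool x dir (deg) [-2.9   0.54]
```

{"method": "play_rows", "body": {"moves": [[[0.001,0,0,0,-1],[0.001,0,0,0,-1],[0.001,0,0,0,-1],[0.001,0,0,0,-1],[0,0,0,0,-1],[0,0,0,0,-1],[0,0,0,0,-1],[0,0,0,0,-1],[0,0,0,0,-1],[0,0,0,0,-1]]]}}

```text
time: 56.7
tool_pos: [0.4556, 0.3159, 0.0591]
tool_rot: [-1.618, 1.52, 2.943]
contact_force: [-0.2, -0.2, -0.0]
opening: 0.0562
```

```bash
python3 plan.py .4555 .3159 .0576 -8.8
```

```text
t 56.7 p [0.4556 0.3159 0.0591] jaw -8.71 tilt 2.9 F [-0.2 -0.2 -0. ] open 0.0562 q [0.45 0.6  1.62 0.04 0.97 0.58]
turn 0.1 | shift (now axes) [ 1.5 -0.1  0. ] | shift after turn [ 1.5 -0.1  0. ]
tool x dir (deg) [-2.84  0.57]
```

{"method": "play_rows", "body": {"moves": [[[0.0008,0,0,0,-1],[0,0,0,0,-1],[0,0,0,0,0.2],[0,0,0,0,0.25],[0,0,0,0,0.3],[0,0,0,0,0.5],[0,0,0,0,0.8],[0,0,0,0,1],[0,0,0,0,1],[0,0,0,0,1]]]}}

```text
time: 57.7
tool_pos: [0.4562, 0.3163, 0.0589]
tool_rot: [-1.642, 1.522, 2.918]
contact_force: [0.9, 0.7, -0.2]
opening: 0.0907
```

```bash
python3 plan.py .631 .161 .18 -8.8
```

```text
t 57.7 p [0.4562 0.3163 0.0589] jaw -8.7 tilt 2.82 F [ 0.9  0.7 -0.2] open 0.0907 q [0.45 0.6  1.62 0.04 0.97 0.58]
turn 0.1 | shift (now axes) [-131.1  190.1  126.6] | shift after turn [-131.1  190.3  126.3]
tool x dir (deg) [-2.75  0.62]
```

{"method": "play_rows", "body": {"moves": [[[-0.01,0,0,0,1],[-0.02,0,0,0,1],[-0.03,0,0,0,1],[-0.03,0,0,0,1],[-0.02,0,0,0,1],[0,0,0,0,1],[0,0,0,0,1],[0,0,0,0,1],[0,0,0,0,1],[0,0,0,0,1]]]}}

```text
time: 58.7
tool_pos: [0.4604, 0.3143, 0.1735]
tool_rot: [-1.598, 1.519, 2.962]
contact_force: [-0.2, 0.5, -0.0]
opening: 0.0915
```

{"method": "play_rows", "body": {"moves": [[[0,0.019,0.0127,8.2,1],[0,0.0206,0.0099,8.2,1],[0,0.0218,0.0068,8.2,1],[0,0.0226,0.0036,8.2,1],[0,0.0229,0,8.2,1],[0,0.0227,-0.003,8.2,1],[0,0.022,-0.006,8.2,1],[0,0.021,-0.009,8.2,1],[0,0.0194,-0.012,8.2,1],[0,0.012,-0.01,8.2,1]]]}}

```text
time: 59.7
tool_pos: [0.621, 0.157, 0.1535]
tool_rot: [-0.019, 1.503, 3.058]
contact_force: [-0.3, 0.0, -0.8]
opening: 0.0919
```

```bash
python3 plan.py .6297 .161 .12 90;python3 - <<'E'
from h import *
for c in("top","scene"): cv2.imwrite(f"pics/{c}8.png",robot.read_camera(c)[...,::-1])
B=np.hstack([load("pics/top8.png")[120:320,90:490],load("pics/scene8.png")[120:320,150:550]]); cv2.imwrite("pics/g8.png",B)
E
```

```text
t 59.7 p [0.621  0.157  0.1535] jaw -93.7 tilt 3.88 F [-0.3  0.  -0.8] open 0.0919 q [0.12 0.65 1.21 0.01 1.34 1.75]
turn -3.7 | shift (now axes) [ 32.9  -4.5 -10.7] | shift after turn [ 32.9  -3.8 -11. ]
tool x dir (deg) [-3.87  0.32]
```

View pics/g8.png

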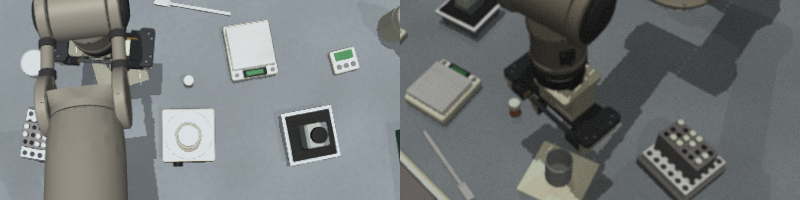

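```bash
python3 - <<'E'
from h import *
R=np.radians
v=[(box(.664,-.145,R(10.1),.1,.1,.045),(255,0,0))]
A=[crop("top","pics/top8.png",[340,173],33,6,x) for x in ([],v)]; B=[crop("scene","pics/scene8.png",[194,208],33,6,x) for x in ([],v)]
cv2.imwrite("pics/g9.png",np.vstack([np.hstack(A),np.hstack(B)]))
E
```

```text
(no output)
```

View pics/g9.png

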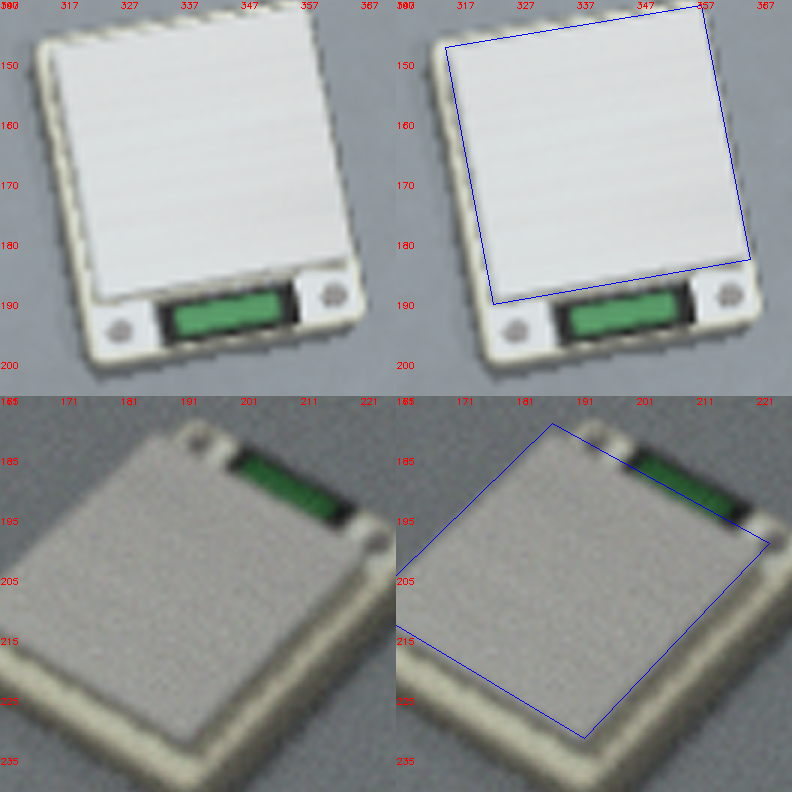

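{"method": "play_rows", "body": {"moves": [[[0,-0.004,-0.01,-3.7,1],[0,0,0,0,1],[0,0,0,0,1],[0.01,0,0,0,1],[0.02,0,0,0,1],[0.02,0,0,0,1],[0.01,0,0,0,1],[0,0,0,0,1],[0,0,0,0,1],[0,0,0,0,1]]]}}

```text
time: 60.8
tool_pos: [0.6214, 0.1641, 0.0886]
tool_rot: [-0.1, 1.498, 3.061]
contact_force: [0.0, -0.7, 0.3]
opening: 0.0917
```

```bash
python3 plan.py .628 .161 .021 90
```

```text
t 60.8 p [0.6214 0.1641 0.0886] jaw -88.91 tilt 4.19 F [ 0.  -0.7  0.3] open 0.0917 q [0.13 0.72 1.28 0.02 1.22 1.68]
turn 1.1 | shift (now axes) [ 66.9   3.8 -11.5] | shift after turn [ 66.9   3.5 -11.5]
tool x dir (deg) [-4.17  0.34]
```

{"method": "play_rows", "body": {"moves": [[[0,0.002,-0.006,0,1],[0.005,0.002,-0.005,0,1],[0.01,0,0,0,1],[0.015,0,0,0,1],[0.015,0,0,0,1],[0.01,0,0,0,1],[0.005,0,0,0,1],[0,0,0,0,1],[0,0,0,0,1],[0,0,0,0,1]]]}}

```text
time: 61.8
tool_pos: [0.6315, 0.1599, 0.0259]
tool_rot: [-0.115, 1.503, 3.044]
contact_force: [1.0, -0.1, -0.6]
opening: 0.0918
```

```bash
python3 plan.py .628 .161 .021 90; python3 - <<'E'
from h import *
for c in("top","scene"): cv2.imwrite(f"pics/{c}10.png",robot.read_camera(c)[...,::-1])
A=[crop(c,f"pics/{c}10.png",p,44,4) for c,p in (("top",[210,180]),("scene",[313,285]))]; cv2.imwrite("pics/g10.png",np.hstack(A))
E
```

```text
t 61.8 p [0.6315 0.1599 0.0259] jaw -88.97 tilt 3.89 F [ 1.  -0.1 -0.6] open 0.0918 q [0.12 0.8  1.3  0.02 1.11 1.67]
turn 1.0 | shift (now axes) [ 5.2 -1.2  3.1] | shift after turn [ 5.2 -1.1  3.1]
tool x dir (deg) [-3.86  0.38]
```

View pics/g10.png

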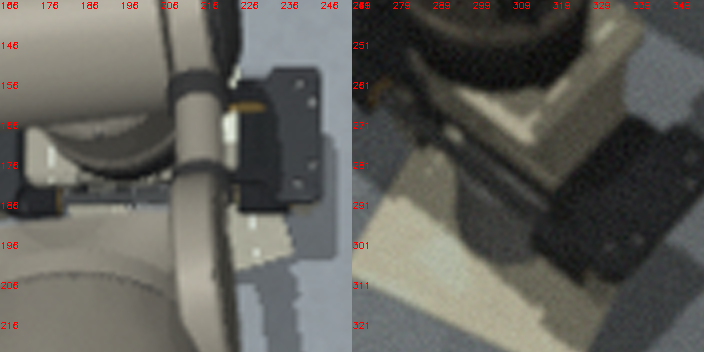

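{"method": "play_rows", "body": {"moves": [[[0.002,-0.001,0.003,0,1],[0.002,0,0,0,1],[0,0,0,0,1],[0,0,0,0,-1],[0,0,0,0,-1],[0,0,0,0,-1],[0,0,0,0,-1],[0,0,0,0,-1],[0,0,0,0,-1],[0,0,0,0,-1]]]}}

```text
time: 62.9
tool_pos: [0.6286, 0.1611, 0.0233]
tool_rot: [-0.123, 1.505, 3.037]
contact_force: [0.3, 0.2, 0.5]
opening: 0.0511
```

```bash
python3 plan.py .6625 -.145 .12 90
```

```text
t 62.9 p [0.6286 0.1611 0.0233] jaw -88.96 tilt 3.74 F [0.3 0.2 0.5] open 0.0511 q [0.13 0.8  1.31 0.02 1.09 1.67]
turn 1.0 | shift (now axes) [-100.7  305.8  -21.8] | shift after turn [-100.7  305.4  -27.4]
tool x dir (deg) [-3.72  0.39]
```

{"method": "play_rows", "body": {"moves": [[[-0.005,0,0,0,-1],[-0.01,0,0,0,-1],[-0.02,0,0,0,-1],[-0.025,0,0,0,-1],[-0.02,0,0,0,-1],[-0.005,0,0,0,-1],[0,0,0,0,-1],[0,0,0,0,-1],[0,0,0,0,-1],[0,0,0,0,-1]]]}}

```text
time: 63.9
tool_pos: [0.6326, 0.1602, 0.1106]
tool_rot: [-0.106, 1.5, 3.054]
contact_force: [-0.5, -0.4, -2.0]
opening: 0.0511
```

```bash
python3 plan.py .663 -.145 .11 90
```

```text
t 63.9 p [0.6326 0.1602 0.1106] jaw -88.96 tilt 4.04 F [-0.5 -0.4 -2. ] open 0.0511 q [0.12 0.71 1.22 0.02 1.28 1.67]
turn 1.0 | shift (now axes) [ -3.4 305.7 -24.7] | shift after turn [ -3.4 305.2 -30.2]
tool x dir (deg) [-4.02  0.35]
```

{"method": "play_rows", "body": {"moves": [[[-0.002,0.02,-0.002,0,-1],[0,0.035,-0.003,0,-1],[0,0.04,-0.003,0,-1],[0,0.04,-0.003,0,-1],[0,0.04,-0.003,0,-1],[0,0.04,-0.003,0,-1],[0,0.03,-0.003,0,-1],[0,0.015,-0.001,0,-1],[0,0,0,0,-1],[0,0,0,0,-1]]]}}

```text
time: 64.9
tool_pos: [0.6556, -0.1054, 0.0998]
tool_rot: [-0.132, 1.486, 3.032]
contact_force: [1.0, -0.6, -1.2]
opening: 0.0513
```

```bash
python3 plan.py .663 -.145 .0653 90
```

```text
t 64.9 p [ 0.6556 -0.1054  0.0998] jaw -88.75 tilt 4.85 F [ 1.  -0.6 -1.2] open 0.0513 q [-0.27  0.75  1.17 -0.01  1.3   1.28]
turn 1.3 | shift (now axes) [33.4 40.2 -9.4] | shift after turn [ 33.4  40.  -10.2]
tool x dir (deg) [-4.81  0.53]
```

{"method": "play_rows", "body": {"moves": [[[0,0.015,-0.004,0,-1],[0,0.015,-0.003,0,-1],[0,0.009,-0.002,0,-1],[0,0,0,0,-1],[0,0,0,0,-1],[0.005,0,0,0,-1],[0.005,0,0,0,-1],[0.003,0,0,0,-1],[0,0,0,0,-1],[0,0,0,0,-1]]]}}

```text
time: 65.9
tool_pos: [0.6651, -0.1409, 0.0839]
tool_rot: [-0.15, 1.484, 3.021]
contact_force: [1.1, -1.2, -1.4]
opening: 0.0512
```

```bash
python3 plan.py .663 -.145 .0653 90
```

```text
t 65.9 p [ 0.6651 -0.1409  0.0839] jaw -88.36 tilt 4.95 F [ 1.1 -1.2 -1.4] open 0.0512 q [-0.31  0.8   1.12 -0.02  1.3   1.23]
turn 1.6 | shift (now axes) [18.6  4.3  0.6] | shift after turn [18.6  4.3  0.5]
tool x dir (deg) [-4.91  0.6 ]
```

{"method": "play_rows", "body": {"moves": [[[0.004,0.003,0.001,0,-1],[0.004,0.001,0,0,-1],[0.003,0,0,0,-1],[0.002,0,0,0,-1],[0.001,0,0,0,-1],[0.001,0,0,0,-1],[0,0,0,0,-1],[0,0,0,0,-1],[0,0,0,0,-1],[0,0,0,0,-1]]]}}

```text
time: 66.9
tool_pos: [0.663, -0.1451, 0.0681]
tool_rot: [-0.148, 1.485, 3.022]
contact_force: [-0.4, -0.2, -1.3]
opening: 0.051
```

```bash
python3 plan.py .663 -.145 .0653 90
```

```text
t 66.9 p [ 0.663  -0.1451  0.0681] jaw -88.35 tilt 4.9 F [-0.4 -0.2 -1.3] open 0.051 q [-0.32  0.81  1.14 -0.02  1.27  1.23]
turn 1.6 | shift (now axes) [ 2.8 -0.1 -0.2] | shift after turn [ 2.8 -0.1 -0.2]
tool x dir (deg) [-4.86  0.58]
```

{"method": "play_rows", "body": {"moves": [[[0.001,0,0,0,-1],[0.001,0,0,0,-1],[0.0005,0,0,0,-1],[0,0,0,0,-1],[0,0,0,0,-1],[0,0,0,0,-1],[0,0,0,0,-1],[0,0,0,0,-1],[0,0,0,0,-1],[0,0,0,0,-1]]]}}

```text
time: 67.9
tool_pos: [0.663, -0.1451, 0.0658]
tool_rot: [-0.147, 1.486, 3.024]
contact_force: [-0.2, 0.4, -0.7]
opening: 0.0509
```

```bash
python3 plan.py .663 -.145 .0653 90;  python3 - <<'E'
from h import *
for c in("top","scene"): cv2.imwrite(f"pics/{c}11.png",robot.read_camera(c)[...,::-1])
A=[crop(c,f"pics/{c}11.png",p,44,4) for c,p in (("top",[340,175]),("scene",[190,200]))]; cv2.imwrite("pics/g11.png",np.hstack(A))
E
```

```text
t 67.9 p [ 0.663  -0.1451  0.0658] jaw -88.35 tilt 4.86 F [-0.2  0.4 -0.7] open 0.0509 q [-0.32  0.81  1.15 -0.02  1.26  1.23]
turn 1.6 | shift (now axes) [ 0.5 -0.1 -0.1] | shift after turn [ 0.5 -0.1 -0.1]
tool x dir (deg) [-4.83  0.57]
```

View pics/g11.png

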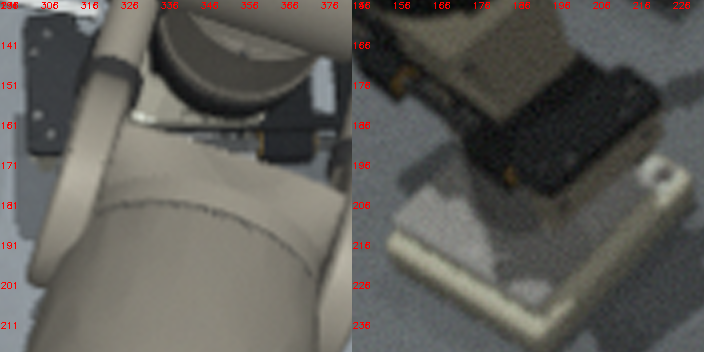

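Contact is beginning; go a touch lower, release and rise.

{"method": "play_rows", "body": {"moves": [[[0.0007,0,0,0,-1],[0.0003,0,0,0,-1],[0,0,0,0,-1],[0,0,0,0,0],[0,0,0,0,0.15],[0,0,0,0,0.25],[0,0,0,0,0.4],[0,0,0,0,0.7],[0,0,0,0,1],[0,0,0,0,1]]]}}

```text
time: 69.0
tool_pos: [0.6634, -0.1453, 0.0655]
tool_rot: [-0.142, 1.487, 3.029]
contact_force: [0.6, 0.2, 0.2]
opening: 0.0837
```

{"method": "play_rows", "body": {"moves": [[[0,0,0,0,1],[-0.01,0,0,0,1],[-0.015,0,0,0,1],[-0.025,0,0,0,1],[-0.03,0,0,0,1],[-0.03,0,0,0,1],[-0.03,0,0,0,1],[-0.02,0,0,0,1],[0,0,0,0,1],[0,0,0,0,1]]]}}

```text
time: 70.0
tool_pos: [0.677, -0.1467, 0.2359]
tool_rot: [-0.138, 1.49, 3.033]
contact_force: [-0.6, 0.0, -0.4]
opening: 0.0919
```

```bash
python3 plan.py .55 .15 .25 -
```

```text
t 70.0 p [ 0.677  -0.1467  0.2359] jaw -88.35 tilt 4.64 F [-0.6  0.  -0.4] open 0.0919 q [-0.32  0.72  0.86 -0.02  1.64  1.22]
turn 0 | shift (now axes) [  -1.2 -300.4  118.8] | shift after turn [  -1.2 -300.4  118.8]
tool x dir (deg) [-4.61  0.5 ]
```

```bash
python3 plan.py .28 .47 .25 -
```

```text
t 70.0 p [ 0.677  -0.1467  0.2359] jaw -88.35 tilt 4.64 F [-0.6  0.  -0.4] open 0.0919 q [-0.32  0.72  0.86 -0.02  1.64  1.22]
turn 0 | shift (now axes) [  23.3 -628.   378.4] | shift after turn [  23.3 -628.   378.4]
tool x dir (deg) [-4.61  0.5 ]
```

{"method": "play_rows", "body": {"moves": [[[0,-0.025,0.015,0,1],[0.001,-0.038,0.023,0,1],[0.001,-0.04,0.024,0,1],[0.001,-0.04,0.024,0,1],[0.001,-0.04,0.024,0,1],[0.001,-0.04,0.024,0,1],[0.001,-0.04,0.024,0,1],[0.001,-0.04,0.024,0,1],[0.001,-0.04,0.024,0,1],[0.001,-0.04,0.024,0,1]]]}}

```text
time: 71.0
tool_pos: [0.4218, 0.2371, 0.236]
tool_rot: [-0.107, 1.465, 3.052]
contact_force: [0.3, 0.7, -0.1]
opening: 0.0919
```

{"method": "play_rows", "body": {"moves": [[[0.001,-0.04,0.024,0,1],[0.001,-0.04,0.024,0,1],[0.001,-0.04,0.024,0,1],[0.001,-0.04,0.024,0,1],[0,-0.03,0.018,0,1],[0,-0.01,0.006,0,1],[0,0,0,0,1],[0,0,0,0,1],[0,0,0,0,1],[0,0,0,0,1]]]}}

```text
time: 72.0
tool_pos: [0.2856, 0.439, 0.2371]
tool_rot: [0.007, 1.452, -3.114]
contact_force: [-0.5, -0.1, 0.4]
opening: 0.0915
```

```bash
python3 plan.py; python3 - <<'E'
from h import *
for c in("top","scene"): cv2.imwrite(f"pics/{c}12.png",robot.read_camera(c)[...,::-1])
E
```

```text
t 72.0 p [0.2856 0.439  0.2371] jaw -88.83 tilt 6.83 F [-0.5 -0.1  0.4] open 0.0915 q [0.8  0.37 1.45 0.08 1.4  2.33]
turn 0 | shift (now axes) [0. 0. 0.] | shift after turn [0. 0. 0.]
tool x dir (deg) [-6.81 -0.19]
```

View pics/top12.png

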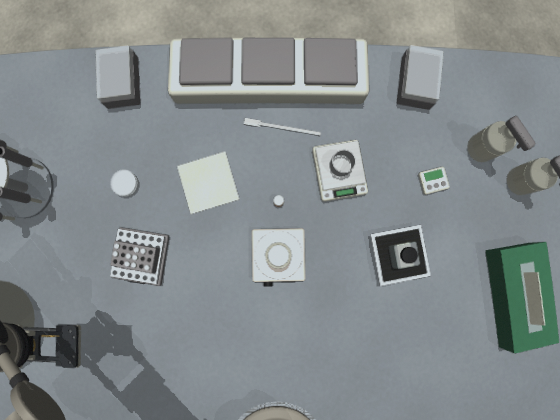

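View pics/scene12.png

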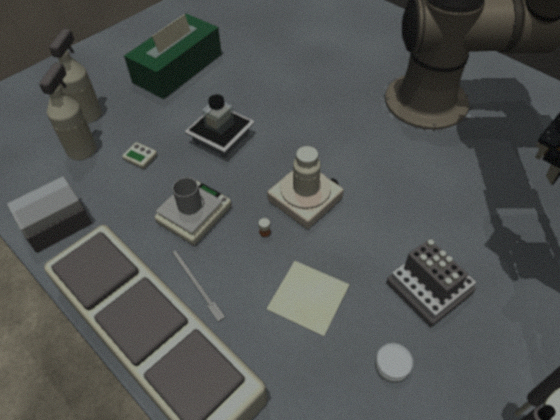

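Every vessel stands on its own instrument and the pad is empty again. Next I check how well each is centred, with overlays of the centred target.

```bash
python3 - <<'E'
from h import *
R=np.radians; r=(0,0,255); g=(0,255,0); b=(255,0,0)
S=(.4600,-.2822,R(10.2));K=(.4555,.3159,R(-8.8))
V=[[(circ(.4603,-.0035,.028,.045),r),(circ(.4603,-.0035,.022,.148),g),(circ(.4603,-.0035,.054,.045),b)],
 [(circ(.664,-.145,.026,.045),r),(circ(.664,-.145,.026,.105),g),(box(.664,-.145,R(10.1),.1,.1,.045),b)],
 [(box(*K,.056,.096,.045),r),(box(*K,.056,.096,.089),g),(box(*K,.11,.11,.045),b)],
 [(box(*S,.052,.052,.045),r),(circ(*S[:2],.018,.125),g),(box(*S,.104,.104,.045),b)]]
for c in("top","scene"):
    rows=[]
    for vs in (0,1):
        rows.append(np.hstack([crop(c,f"pics/{c}12.png",proj(c,np.vstack([q for q,_ in v])).mean(0),33,3,v if vs else []) for v in V]))
    cv2.imwrite(f"pics/f_{c}.png",np.vstack(rows))
E
```

```text
(no output)
```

View pics/f_top.png

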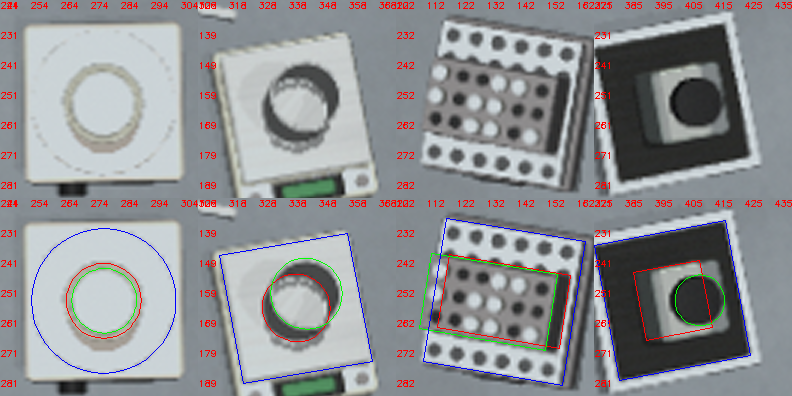

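View pics/f_scene.png

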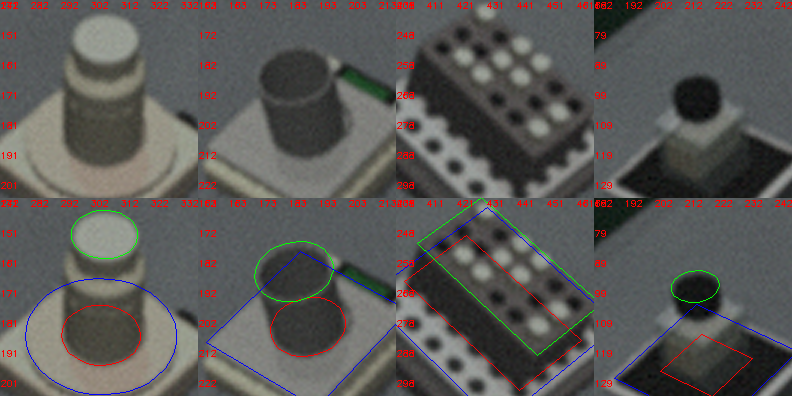

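```bash
python3 -c "
from cell import robot
print(robot.hand_in())"
```

```text
the job is handed in; nothing more can be done
None
```

All four vessels now stand upright in the middle of their own instruments, and I handed the job in at about 72 s of the 141 s allowed.

**Moves:** I parked the square bottle on the pad, put the round bottle on the stirrer, then put the square bottle on the shaker. I then parked the cup on the pad, put the rack on the cold block and put the cup on the balance. I lowered each vessel slowly, taking the fall in measured load as the sign of contact, and never saw more than about 3 N. The pad is empty again and the arm is parked away from everything.

**Last checks:** The final pictures from both cameras, with the centred targets drawn over them, show every vessel within about 2–3 mm of the centre. The rack and the square bottle are lined up with the sides of their instruments.

**Disagreements:**
- **Cameras:** The scene camera's overlays sat 1–2 pixels off the top camera's on the raised instruments, so I relied mainly on the top camera.
- **Tool tilt:** The tool drifted off vertical over the run, to about 3° when placing the rack and 5° when placing the cup. Most of it was already there when I gripped them. I judge the rack was about 2° off level and the cup about 1° as they touched down. Both stand flat in the last pictures.

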